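Send the mince tubs round the corner rail into the chiller hatch

TASK

Send every lidded tub on the bench into the chiller hatch: swing the yellow stop arm wide open, set the tubs down in the straight open end of the guide rails and push them round the bend until all of them stand past the arm, then swing the arm fully shut behind the last one. The tubs must end upright on the bench between the rails, and from the bend onwards they must be slid along the lane, never lifted in over it. Leave the scoop, the bottle and the carton of gloves where they are.

Things in the scene. Friction and masses are not known exactly. Their poses are not given: they have to be found in the camera images.
- lane: Fixed lane between two round steel guide bars (12 mm thick, tops 30 mm up, 80 mm clear between them; the bench is its floor). Origin on the bench at the centre of the bend's arc; may be turned about z. In its frame the centreline runs along +y on x = -90 mm from y = -180 to 0, then round a quarter circle of radius 90 mm to (0, 90), then along +x on y = 90 mm to an end wall at x = 370.
- lane_load (a point): Point on the bench in the middle of the lane's straight, slightly flared, open loading end, at (-90, -90) mm in lane's frame: 90 mm before the bend begins. Tubs can be set down here. Axes as lane.
- hatch_mouth (a point): Point on the bench on the lane's centreline under the mouth of the clear plastic hood (the chiller hatch), at (110, 90) mm in lane's frame. The hood reaches from here 266 mm along +x: side walls 128 mm apart, roof underside 108 mm, top 115 mm above the bench. Hood and the space between it and the shut arm together hold four tubs in a row. Axes as lane.
- gate (a joint): Hinge of the yellow stop arm, rad: 0 = fully shut, square across the lane at x = 50 mm in lane's frame (hard stop: it cannot swing towards the hood), growing as it swings away from the hood, clockwise from above, to 1.8 = fully open, clear of the lane. Stays where left; about 1.5 N at its peg. Pivot at (50, 152) mm in that frame, outside the bend; the shut arm points to -y.
- gate_knob (a point): Upright red peg on the yellow stop arm, 18 mm in diameter, 62 mm from the pivot, from 56 to 102 mm above the bench; this point is on its axis, 85 mm up. The arm is 112 mm long, 12 mm wide, 40 to 56 mm above the bench.
- tub1: Closed round white tub with its lid red, 70 mm in diameter, 70 mm tall with its lid, and on the lid a round red knob 24 mm in diameter, from 70 to 100 mm up. About 0.35 kg. Origin at the centre of its underside, z up. May be absent.
- tub2: Closed round white tub with its lid blue, 70 mm in diameter, 70 mm tall with its lid, and on the lid a round blue knob 24 mm in diameter, from 70 to 100 mm up. About 0.35 kg. Origin at the centre of its underside, z up. May be absent.
- tub3: Closed round white tub with its lid green, 70 mm in diameter, 70 mm tall with its lid, and on the lid a round green knob 24 mm in diameter, from 70 to 100 mm up. About 0.35 kg. Origin at the centre of its underside, z up. May be absent.
- tub4: Closed round white tub with its lid orange, 70 mm in diameter, 70 mm tall with its lid, and on the lid a round orange knob 24 mm in diameter, from 70 to 100 mm up. About 0.35 kg. Origin at the centre of its underside, z up. May be absent.
- scoop: Steel scoop with a wooden handle, 225 mm long, 45 mm tall. Bystander. Origin about the middle of its underside.
- bottle: White bottle, 64 mm in diameter, 160 mm tall. Bystander. Origin at the centre of its underside.
- glovebox: Blue carton of gloves, 100 x 180 x 65 mm. Bystander. Origin at the centre of its underside.
Things that resemble listed ones, but are neither listed nor needed, are in the scene too. Leave any turquoise look-alike of the tub1 alone.

How it is judged:
By the outcome, as a careful person would: the job done as asked, in the order asked, and still so for the second after the job is handed in, with the robot touching nothing.
Of tub1, tub2, tub3, tub4 only 3 to 4 are there at a start; the rules pass over those that are not, and their reading is None.
At some moment in a run one of tub1, tub2, tub3, tub4 may be knocked a few centimetres aside while the robot is not near it.
It also fails if it takes over 210 s, if anything falls off the work surface, if the arm or the gripper's body presses on something with over 40 N, if the wrist force passes 120 N, or if a joint passes its speed limit or range.

ROBOT

A 6-joint arm with a two-finger parallel gripper is mounted at the origin on the work surface. World frame = base frame: x ahead of the robot, y to its left, z up, the work surface at z = 0. Lengths are in m, angles in degrees, forces in N, time in s.
With the tool pointing down it reaches from about 0.375 to 0.9 m from the base axis. Payload 3.1 kg.
Tool frame: the origin (TCP) lies on the centre line of the jaws, within the pads' length; the fingertips stand 25 mm ahead of it and the grasp point (between the pads) lies 6 mm ahead of it; z points along the fingers, y is the line along which they close (so a half turn about z gives the same grasp; the last joint's range is limited). The gripper opens to 87 mm and grips with 3 to 60 N. Pads are 19 mm wide; open, the fingers measure 117 mm over their backs; the gripper's body (75 mm by 190 mm) begins 51 mm behind the grasp point.
Start: joints at [-78.524, 30.224, 82.088, -0, 67.689, -10.227], TCP at [0.231, -0.581, 0.248] pointing down, gripper open.
Joint ranges: [-176.69, 176.69], [-43.24, 126.21], [12.49, 139.97], [-82, 262], [0, 151.66], [-163.58, 163.58]. Speed limits (degrees/s): [159.86, 159.86, 180, 180, 180, 180].

INTERFACE

Orientations are given as a 3x3 rotation matrix whose columns are the frame's x, y, z axes.
In Python, from rig import read_state, capture, camera_params, hand_in gives the robot as it stands.
- The arm moves only by the tool apply_moves, never from a script. Its argument "rows" is a list of rows, each an object of numbers: "x", "y", "z": the shift along the tool's x, y, z in mm; "rx", "ry", "rz": the turn, a rotation vector about the tool's x, y, z in units of 6 degrees (1.0 is 6 degrees); "claw": the closure in counts, from 0 (fully open) to 255 (shut). A call has 1 to 10 rows; each row is the pose to reach, as a shift and turn from the pose commanded when the call began, along the tool's axes at that moment; what a row does not reach only later rows make up. A row lasts 1/8 s, in which the tool goes at most 62.5 mm and 10.7 degrees, less where a joint would pass 70% of its speed; a pose out of reach is approached as far as the arm can. A call with a gripper value outside its range is refused whole. The fingers move at their own pace and stop on an object; the grip force is fixed at half the most. Time passes only in rows, so rows that repeat a pose let the fingers close. It gives the time, the measured TCP pose, the force, the opening and the grip force at its end, in the units of the state.
- read_state(): the state, without advancing time (a new reading comes with each control period).
- capture(name): name is "scene" or "top" or "wrist"; returns (picture, depth): 384x512x3 uint8, red, green, blue; 384x512 float32, m along the optical axis (not along the pixel's ray), 0 where there is no reading.
- camera_params(name): a dict with "fx", "fy", "cx", "cy" (pixels), "D" ([k1, k2, p1, p2, k3] as OpenCV has them; the pictures are not rectified), "xyz" and "orientation" of the camera in the world. Camera axes: x right, y up, looking along -z (the intrinsics and any distortion apply to the point x, -y, -z); pixel columns grow to the right and rows downward; lengths in m; the calibration is good to about 2 mm. A picture is of the moment at which its call begins: read the wrist's pose just before it. camera_params takes no time and is no camera call; for the wrist camera it gives the pose at the moment of the call.
- hand_in(): hands the job in; it is judged then, once.
The state is a dict: "time_s": time; "joint_positions": joint angles; "qvel": joint speeds; "tau": joint torques, N m; "position": TCP position; "tcp_rot": TCP orientation; "force": force on the tool from outside, world axes, zero at the start; "moment": the same for the moment, N m; "opening": opening from 0.0 (shut) to 1.0 (fully open); "grasp_force": force on a finger pad.
Only numpy, scipy, OpenCV 4.12 (cv2) and the standard library are available. Lean on these libraries where they do the work, as an engineer would, in place of code of your own. Each camera call takes 0.05 s, during which the arm holds its last target. There are 200 camera calls.

## Working session

There is one attempt and no reset: what is moved stays moved. The work goes in short steps, Python scripts to look and compute and a tool call to move; the robot and the scene stay as the last step left them, time stands still between calls to the robot, and variables do not carry over. Pictures are saved under pics/ and viewed, at most 14 in all, crops included, and the job is handed in when it is done.

Besides the shell and the picture viewer there is one more tool, called after "Call:" as name([rows], argument=value, ...), one row to a line, values as JSON. apply_moves: Moves the arm, as the interface text tells. Its arguments: {"type":"object","properties":{"rows":{"type":"array"}},"required":["rows"]}

```bash
ls; mkdir -p pics
cat > h.py <<'E'
import numpy as np, cv2
from rig import read_state, capture, camera_params, hand_in
def world(name, img_depth, uv, P=None):
    P=P or camera_params(name)
    K=np.array([[P['fx'],0,P['cx']],[0,P['fy'],P['cy']],[0,0,1.]])
    uv=np.asarray(uv,float).reshape(-1,1,2)
    n=cv2.undistortPoints(uv,K,np.array(P['D'],float)).reshape(-1,2)
    d=np.array([img_depth[int(round(v)),int(round(u))] for u,v in uv.reshape(-1,2)])
    c=np.c_[n[:,0]*d,-n[:,1]*d,-d]
    return c@np.array(P['orientation']).T+np.array(P['xyz'])
def cloud(name):
    P=camera_params(name); im,d=capture(name)
    vv,uu=np.mgrid[:384,:512]
    w=world(name,d,np.c_[uu.ravel(),vv.ravel()],P).reshape(384,512,3)
    w[d<=0]=np.nan
    return im,w
def save(im,f): cv2.imwrite('pics/'+f,cv2.cvtColor(im,cv2.COLOR_RGB2BGR))
E
python3 - <<'E'
from h import *
for n in('top','scene'):
    im,w=cloud(n); save(im,n+'0.png'); np.savez('/tmp/'+n,im=im,w=w)
    print(n,camera_params(n)['xyz'])
print(read_state())
E
```

```text
pics
top [ 0.23522983 -0.00264995  1.80138455]
scene [1.14921753 0.25650145 0.91088649]
{'time_s': 0.1, 'joint_positions': array([-7.85227004e+01,  3.02748948e+01,  8.21505296e+01,  2.07997891e-04,
        6.76886382e+01, -1.02273937e+01]), 'qvel': array([-0.00506556, -0.18079406, -0.10048186, -0.02734557, -0.04161303,
        0.07760358]), 'tau': array([ 1.21095019e-05, -4.40986204e+01, -1.77151161e+01,  6.33723778e-02,
        5.33994043e-02, -5.25139501e-05]), 'position': array([ 0.23104099, -0.58005954,  0.24664773]), 'tcp_rot': array([[ 9.29102862e-01,  3.69821196e-01, -3.92830595e-04],
       [ 3.69821232e-01, -9.29100881e-01,  1.95162581e-03],
       [ 3.56773340e-04, -1.95853822e-03, -9.99998018e-01]]), 'force': array([-0.13838668, -0.7804642 ,  0.51878816]), 'moment': array([-0.02805337, -0.00249801, -0.00593902]), 'grasp_force': 0.0, 'opening': 0.9992459509726511}
```

View pics/top0.png

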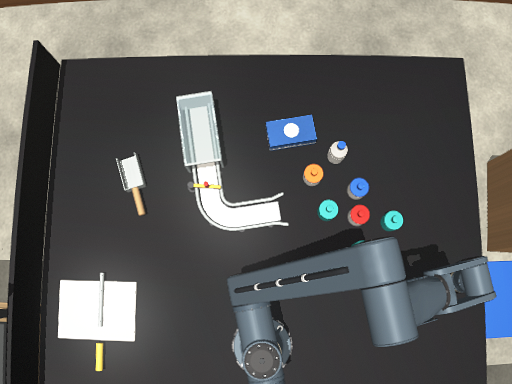

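View pics/scene0.png

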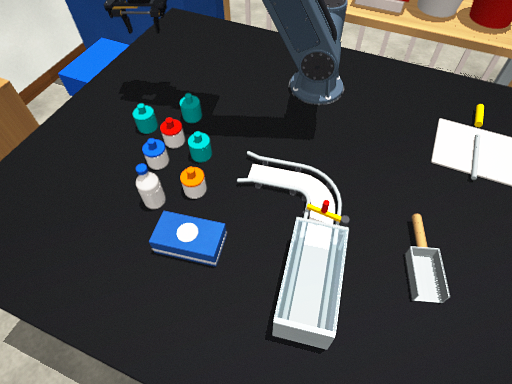

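Top view: red tub (360,213), blue (358,187), orange (313,173); turquoise look-alikes at (328,208), (393,220) and one near (358,243) in shadow. The lane mouth is at (280,212), the arm at (205,185), looking about shut, and the hood at (200,130). I'll measure these now and check whether any "turquoise" one is really green.

```bash
cat > m.py <<'E'
from h import *
from scipy.optimize import least_squares
T=np.load('/tmp/top.npz');S=np.load('/tmp/scene.npz')
for n,D in(('top',T),('scene',S)):
    im,w=D['im'],D['w']; hsv=cv2.cvtColor(im,cv2.COLOR_RGB2HSV)
    m=((w[...,2]>.055)&(w[...,2]<.115)&(hsv[...,1]>120)&(hsv[...,2]>60)).astype(np.uint8)
    k,l,st,c=cv2.connectedComponentsWithStats(m)
    for i in range(1,k):
        if st[i,4]<25: continue
        q=w[l==i]; hh=hsv[l==i]
        kn=q[q[:,2]>.085]
        print(n,c[i].round(),st[i,4],'hue',np.median(hh,0),'mean',q.mean(0).round(3),'ctr',((q.min(0)+q.max(0))/2).round(3),'knob',kn.mean(0).round(3) if len(kn) else None,len(kn))
# rails: points z .02-.034
a=[]
for D,box in((T,(185,195,295,235)),(T,(185,160,230,235)),(S,(235,145,350,235))):
    w=D['w'][box[1]:box[3],box[0]:box[2]].reshape(-1,3)
    a.append(w[(w[:,2]>.022)&(w[:,2]<.036)])
for x in a: print(len(x),x.min(0).round(3),x.max(0).round(3))
p=np.vstack(a)[:,:2]
def dist(q,off):  # distance to offset line of centreline, in lane frame
    x,y=q.T; s=-off # right side (towards centre) has radius 90-off
    r=90-off
    d1=np.where(y<=0,np.abs(x+r),1e9); d2=np.where((x<0)&(y>0),np.abs(np.hypot(x,y)-r),1e9); d3=np.where(x>=0,np.abs(y-r),1e9)
    return np.minimum(np.minimum(d1,d2),d3)
def res(v,p=p):
    c,s=np.cos(v[2]),np.sin(v[2]); q=((p-v[:2])*1000)@np.array([[c,-s],[s,c]])
    return np.minimum(dist(q,46),dist(q,-46))
best=None
for th in np.radians([-15,-8,0,8]):
  for x0 in np.arange(.55,.8,.04):
    for y0 in np.arange(.0,.3,.04):
      r=least_squares(res,[x0,y0,th],loss='soft_l1',f_scale=4,x_scale=[.01,.01,.03],max_nfev=30)
      if best is None or r.cost<best.cost: best=r
print(best.x[:2],np.degrees(best.x[2]),np.median(best.fun),np.percentile(np.abs(best.fun),[50,80,95]),len(p))
E
python3 m.py
```

```text
top [291. 131.] 1039 hue [108. 160. 215.] mean [ 0.794 -0.109  0.065] ctr [ 0.796 -0.11   0.066] knob None 0
top [313. 173.] 276 hue [ 18. 163. 255.] mean [ 0.626 -0.189  0.074] ctr [ 0.628 -0.19   0.083] knob [ 0.627 -0.189  0.097] 39
top [359. 187.] 265 hue [108. 173. 245.] mean [ 0.575 -0.357  0.073] ctr [ 0.575 -0.359  0.083] knob [ 0.574 -0.358  0.098] 32
top [203. 185.] 46 hue [ 20.  138.5 252. ] mean [0.582 0.217 0.076] ctr [0.582 0.22  0.081] knob [0.581 0.205 0.1  ] 18
top [328. 209.] 297 hue [ 88. 147. 240.] mean [ 0.492 -0.241  0.073] ctr [ 0.494 -0.242  0.082] knob [ 0.492 -0.241  0.099] 40
top [359. 214.] 262 hue [  1. 183. 251.] mean [ 0.474 -0.356  0.073] ctr [ 0.475 -0.356  0.081] knob [ 0.474 -0.357  0.098] 27
top [393. 220.] 293 hue [ 88. 153. 235.] mean [ 0.453 -0.479  0.074] ctr [ 0.454 -0.481  0.081] knob [ 0.453 -0.479  0.098] 43
scene [490.  15.] 554 hue [  1. 239. 122.] mean [-0.658  0.585  0.085] ctr [-0.68   0.594  0.085] knob [-0.657  0.579  0.1  ] 276
scene [189. 103.] 270 hue [ 89. 255. 133.] mean [ 0.355 -0.356  0.071] ctr [ 0.349 -0.361  0.077] knob [ 0
[... 438 characters left out ...]
 [106. 232. 250.] mean [ 0.584 -0.353  0.072] ctr [ 0.579 -0.359  0.08 ] knob [ 0.582 -0.356  0.094] 54
scene [192. 176.] 393 hue [ 20. 255. 255.] mean [ 0.636 -0.186  0.073] ctr [ 0.63  -0.19   0.079] knob [ 0.632 -0.189  0.096] 65
scene [324. 207.] 81 hue [  1. 246. 174.] mean [0.59  0.205 0.08 ] ctr [0.587 0.202 0.08 ] knob [0.589 0.206 0.097] 36
scene [187. 233.] 1991 hue [107. 199. 231.] mean [ 0.801 -0.106  0.064] ctr [ 0.798 -0.109  0.062] knob None 0
489 [ 0.421 -0.093  0.022] [0.554 0.253 0.036]
339 [0.422 0.122 0.022] [0.681 0.277 0.036]
824 [ 0.424 -0.095  0.022] [0.612 0.277 0.035]
[0.56375019 0.10960982] 9.09977570081071 3.3344625257977754 [3.33446253 5.66786645 8.20977459] 1652
```

Call:
apply_moves([
  {"x": 0,"y": 0,"z": -50},
  {"x": 546,"y": -536,"z": -50,"rz": 2.1},
  {"x": 546,"y": -536,"z": -50,"rz": 2.1},
  {"x": 546,"y": -536,"z": -50,"rz": 2.1},
  {"x": 546,"y": -536,"z": -50,"rz": 2.1},
  {"x": 546,"y": -536,"z": -50,"rz": 2.1},
  {"x": 546,"y": -536,"z": -50,"rz": 2.1},
  {"x": 546,"y": -536,"z": -50,"rz": 2.1},
  {"x": 546,"y": -536,"z": -50,"rz": 2.1},
  {"x": 546,"y": -536,"z": -50,"rz": 2.1},
])

```text
validation failed for argument at $.ro...
```

Call:
apply_moves([
  {"x": 50,"y": -140,"z": 0},
  {"x": 50,"y": -140,"z": 0},
  {"x": 50,"y": -140,"z": 0},
  {"x": 50,"y": -140,"z": 0},
  {"x": 50,"y": -140,"z": 0},
])

```text
validation failed for argument at $.ro...
```

```bash
cat >> h.py <<'E'
def rel(target,yaw=None):
    "world target (m) -> tool-frame shift mm, and yaw turn units (measured pose)"
    s=read_state(); R=s['tcp_rot']; d=(np.array(target)-s['position'])*1000
    y=np.degrees(np.arctan2(R[1,0],R[0,0]))
    print('shift',(R.T@d).round(1),'yaw',y.round(2),'rz',None if yaw is None else round(-(yaw-y)/6,2))
E
python3 - <<'E'
from h import *
s=read_state();print(s['time_s'],s['position'],s['tcp_rot'].round(3),camera_params('wrist')['xyz'])
im,w=cloud('wrist');save(im,'w1.png');np.savez('/tmp/wrist',im=im,w=w)
E
```

```text
0.1 [ 0.23104099 -0.58005954  0.24664773] [[ 0.929  0.37  -0.   ]
 [ 0.37  -0.929  0.002]
 [ 0.    -0.002 -1.   ]] [ 0.3065975  -0.55107099  0.38389959]
```

View pics/w1.png

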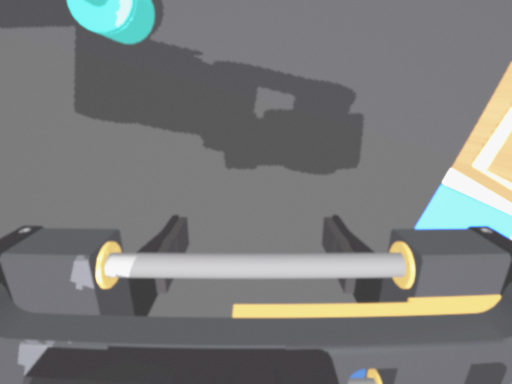

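The moves were refused, perhaps because every field is required. The wrist picture only shows the start pose, with a turquoise tub at (115,10).

Call:
apply_moves([
  {"x": 0,"y": 0,"z": -50,"rx": 0,"ry": 0,"rz": 0,"claw": 0},
  {"x": 546,"y": -536,"z": -50,"rx": 0,"ry": 0,"rz": 2.1,"claw": 0},
  {"x": 546,"y": -536,"z": -50,"rx": 0,"ry": 0,"rz": 2.1,"claw": 0},
  {"x": 546,"y": -536,"z": -50,"rx": 0,"ry": 0,"rz": 2.1,"claw": 0},
  {"x": 546,"y": -536,"z": -50,"rx": 0,"ry": 0,"rz": 2.1,"claw": 0},
  {"x": 546,"y": -536,"z": -50,"rx": 0,"ry": 0,"rz": 2.1,"claw": 0},
  {"x": 546,"y": -536,"z": -50,"rx": 0,"ry": 0,"rz": 2.1,"claw": 0},
  {"x": 546,"y": -536,"z": -50,"rx": 0,"ry": 0,"rz": 2.1,"claw": 0},
  {"x": 546,"y": -536,"z": -50,"rx": 0,"ry": 0,"rz": 2.1,"claw": 0},
  {"x": 546,"y": -536,"z": -50,"rx": 0,"ry": 0,"rz": 2.1,"claw": 0},
])

```text
time_s: 1.4
position: [0.4589, -0.0642, 0.2976]
tcp_rot: [[0.987, 0.158, 0.0], [0.158, -0.987, -0.0], [0.0, 0.0, -1.0]]
force: [1.0, -0.5, -0.3]
opening: 1.004
grasp_force: 0.0
```

Run:
```python
from h import *
s=read_state();print(s['time_s'],s['position'],s['tcp_rot'].round(3))
rel([.54,.12,.30],9.1)
```

```text
1.4 [ 0.45886995 -0.06421514  0.29761158] [[ 0.987  0.158  0.   ]
 [ 0.158 -0.987 -0.   ]
 [ 0.     0.    -1.   ]]
shift [ 109.2 -169.1   -2.4] yaw 9.09 rz -0.0
```

Call:
apply_moves([
  {"x": 50,"y": -178,"z": -45,"rx": 0,"ry": 0,"rz": 0,"claw": 0},
  {"x": 50,"y": -178,"z": -45,"rx": 0,"ry": 0,"rz": 0,"claw": 0},
  {"x": 50,"y": -178,"z": -45,"rx": 0,"ry": 0,"rz": 0,"claw": 0},
  {"x": 50,"y": -178,"z": -45,"rx": 0,"ry": 0,"rz": 0,"claw": 0},
  {"x": 50,"y": -178,"z": -45,"rx": 0,"ry": 0,"rz": 0,"claw": 0},
])

```text
time_s: 2.02
position: [0.4791, 0.1176, 0.3422]
tcp_rot: [[0.987, 0.16, -0.001], [0.16, -0.987, -0.001], [-0.001, 0.001, -1.0]]
force: [0.2, -0.3, 0.5]
opening: 1.002
grasp_force: 0.0
```

```bash
cat > lane.py <<'E'
from h import *
from scipy.optimize import least_squares
im,w=cloud('wrist');T=np.load('/tmp/top.npz')['w']
def dist(q,off):
    x,y=q.T; r=90-off
    return np.where(y<=0,np.abs(x+r),np.where(x<0,np.abs(np.hypot(x,y)-r),np.abs(y-r)))
def tolane(p,v):
    c,s=np.cos(v[2]),np.sin(v[2]); return ((p[:,:2]-v[:2])*1000)@np.array([[c,-s],[s,c]])
v=np.array([.5637,.1096,np.radians(9.1)])
q=w.reshape(-1,3); q=q[(q[:,2]>.024)&(q[:,2]<.036)]
t=T.reshape(-1,3); t=t[(t[:,2]>.024)&(t[:,2]<.036)]
for nm,a in(('wrist',q),('both',np.vstack([q,t]))):
    x=v.copy()
    for it in range(3):
        l=tolane(a,x); m=(l[:,1]>-150)&(l[:,0]<90)&(np.minimum(dist(l,46),dist(l,-46))<(25,12,9)[it])
        f=lambda u:np.minimum(dist(tolane(a[m],u),46),dist(tolane(a[m],u),-46))
        r=least_squares(f,x,loss='soft_l1',f_scale=2,x_scale=[.01,.01,.03]);x=r.x
    print(nm,m.sum(),x[:2].round(4),np.degrees(x[2]).round(2),np.percentile(f(x),[50,90]).round(1))
    if nm=='wrist': X=x
print('rails sides n',(dist(tolane(q,X),46)<6).sum(),(dist(tolane(q,X),-46)<6).sum())
np.save('lane.npy',X)
hsv=cv2.cvtColor(im,cv2.COLOR_RGB2HSV); z=w[...,2]
red=(z>.06)&(z<.11)&(hsv[...,1]>120)&((hsv[...,0]<8)|(hsv[...,0]>172))
print('red',red.sum(),((np.nanmin(w[red],0)+np.nanmax(w[red],0))/2).round(4),'top',w[red&(z>.095)].mean(0).round(4))
top=w[red&(z>.095)].mean(0); print('lane',tolane(top[None],X))
ye=(z>.045)&(z<.065)&(hsv[...,1]>120)&(hsv[...,0]>15)&(hsv[...,0]<35)
l=tolane(w[ye],X); print('yellow lane',l.min(0),l.max(0)); print('yaw', np.polyfit(l[:,1],l[:,0],1))
P=camera_params('wrist');K=np.array([[P['fx'],0,P['cx']],[0,P['fy'],P['cy']],[0,0,1.]])
R=np.array(P['orientation'])@np.diag([1,-1,-1.])
c,s=np.cos(X[2]),np.sin(X[2])
for off in(46,-46,0):
    r=90-off; a=np.linspace(np.pi,np.pi/2,30)
    L=np.vstack([np.c_[np.full(30,-r),np.linspace(-180,0,30)],np.c_[r*np.cos(a),r*np.sin(a)],np.c_[np.linspace(0,110,20),np.full(20,r)]])/1000
    W=np.c_[X[0]+c*L[:,0]-s*L[:,1],X[1]+s*L[:,0]+c*L[:,1],np.full(len(L),.03 if off else 0)]
    uv=cv2.projectPoints((W-P['xyz'])@R,np.zeros(3),np.zeros(3),K,np.array(P['D']))[0].reshape(-1,2)
    for u in uv: cv2.circle(im,tuple(int(i) for i in u.round()),1,(255,0,255),-1)
save(im,'w2.png')
E
python3 lane.py
```

```text
wrist 3435 [0.5654 0.1069] 8.81 [2.9 5.2]
both 3888 [0.5648 0.1071] 8.83 [3.  5.5]
rails sides n 1718 2245
red 155 [0.5848 0.2021 0.0897] top [0.5847 0.2021 0.1015]
lane [[33.69195531 91.13072118]]
yellow lane [19.63796653 42.76419349] [ 51.25795279 144.18984765]
yaw [ 0.21009153 15.14589449]
```

View pics/w2.png

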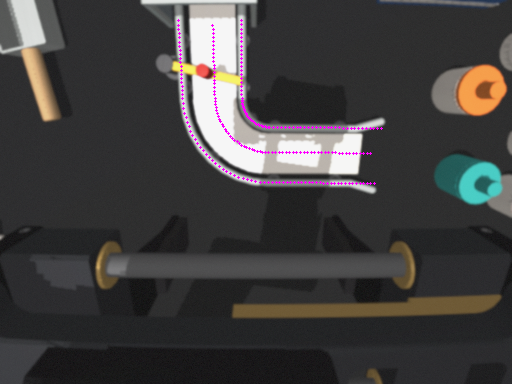

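The overlay fits. The lane is at (0.565, 0.107) turned 8.8°. The peg is at pixel (204,71) with the arm at 0.26 rad. I'll take the peg and swing the arm open.

```bash
cat >> h.py <<'E'
V=np.array([.565,.107,np.radians(8.8)])
def lw(x,y,z):
    c,s=np.cos(V[2]),np.sin(V[2]); x,y=x/1000,y/1000
    return np.array([V[0]+c*x-s*y,V[1]+s*x+c*y,z/1000])
def wl(p):
    c,s=np.cos(V[2]),np.sin(V[2]); d=(np.asarray(p)[:2]-V[:2])*1000
    return np.array([c*d[0]+s*d[1],-s*d[0]+c*d[1]])
E
python3 - <<'E'
from h import *
rel([.5847,.2021,.150],8.8);rel([.5847,.2021,.094],8.8)
E
```

```text
shift [118.  -67.6 191.8] yaw 9.08 rz 0.05
shift [118.1 -67.7 247.8] yaw 9.08 rz 0.05
```

Call:
apply_moves([
  {"x": 118,"y": -67.5,"z": 60,"rx": 0,"ry": 0,"rz": 0.05,"claw": 125},
  {"x": 118,"y": -67.5,"z": 60,"rx": 0,"ry": 0,"rz": 0.05,"claw": 125},
  {"x": 118,"y": -67.5,"z": 110,"rx": 0,"ry": 0,"rz": 0.05,"claw": 125},
  {"x": 118,"y": -67.5,"z": 170,"rx": 0,"ry": 0,"rz": 0.05,"claw": 125},
  {"x": 118,"y": -67.5,"z": 190,"rx": 0,"ry": 0,"rz": 0.05,"claw": 125},
  {"x": 118,"y": -67.5,"z": 220,"rx": 0,"ry": 0,"rz": 0.05,"claw": 125},
  {"x": 118,"y": -67.5,"z": 248,"rx": 0,"ry": 0,"rz": 0.05,"claw": 125},
  {"x": 118,"y": -67.5,"z": 248,"rx": 0,"ry": 0,"rz": 0.05,"claw": 220},
  {"x": 118,"y": -67.5,"z": 248,"rx": 0,"ry": 0,"rz": 0.05,"claw": 220},
  {"x": 118,"y": -67.5,"z": 248,"rx": 0,"ry": 0,"rz": 0.05,"claw": 220},
])

```text
time_s: 3.32
position: [0.5865, 0.2025, 0.096]
tcp_rot: [[0.988, 0.152, 0.003], [0.152, -0.988, 0.0], [0.003, 0.0, -1.0]]
force: [0.4, -0.0, 0.9]
opening: 0.254
grasp_force: 0.0
```

Run:
```python
from h import *
s=read_state(); p=wl(s['position']); print(p,s['position'][2],s['opening'],s['grasp_force'])
for t in [.26,.5,.75,1.0,1.25,1.5,1.65,1.8,1.83]:
    q=np.array([50-62*np.sin(t),152-62*np.cos(t)])-p; print(t,(q[0]).round(1),(-q[1]).round(1))
```

```text
[35.88315574 91.06516518] 0.09600437165328976 0.2543079094741258 0.0
0.26 -1.8 -1.0
0.5 -15.6 -6.5
0.75 -28.1 -15.6
1.0 -38.1 -27.4
1.25 -44.7 -41.4
1.5 -47.7 -56.5
1.65 -47.7 -65.8
1.8 -46.3 -75.0
1.83 -45.8 -76.8
```

Call:
apply_moves([
  {"x": 0,"y": 0,"z": 0,"rx": 0,"ry": 0,"rz": 0,"claw": 225},
  {"x": 0,"y": 0,"z": 0,"rx": 0,"ry": 0,"rz": 0,"claw": 225},
  {"x": -15.5,"y": -6.5,"z": 0,"rx": 0,"ry": 0,"rz": 0,"claw": 225},
  {"x": -28,"y": -15.5,"z": 0,"rx": 0,"ry": 0,"rz": 0,"claw": 225},
  {"x": -38,"y": -27.5,"z": 0,"rx": 0,"ry": 0,"rz": 0,"claw": 225},
  {"x": -44.5,"y": -41.5,"z": 0,"rx": 0,"ry": 0,"rz": 0,"claw": 225},
  {"x": -47.5,"y": -56.5,"z": 0,"rx": 0,"ry": 0,"rz": 0,"claw": 225},
  {"x": -47.5,"y": -66,"z": 0,"rx": 0,"ry": 0,"rz": 0,"claw": 225},
  {"x": -46,"y": -77,"z": 0,"rx": 0,"ry": 0,"rz": 0,"claw": 225},
  {"x": -46,"y": -77,"z": 0,"rx": 0,"ry": 0,"rz": 0,"claw": 225},
])

```text
time_s: 4.58
position: [0.524, 0.2699, 0.0946]
tcp_rot: [[0.988, 0.155, -0.008], [0.155, -0.988, -0.005], [-0.009, 0.004, -1.0]]
force: [-5.5, -3.3, 7.0]
opening: 0.197
grasp_force: 30.0
```

Call:
apply_moves([
  {"x": 0,"y": 0,"z": 0,"rx": 0,"ry": 0,"rz": 0,"claw": 140},
  {"x": 0,"y": 0,"z": 0,"rx": 0,"ry": 0,"rz": 0,"claw": 140},
  {"x": 0,"y": 0,"z": -60,"rx": 0,"ry": 0,"rz": 0,"claw": 100},
  {"x": 0,"y": 0,"z": -120,"rx": 0,"ry": 0,"rz": 0,"claw": 0},
  {"x": -40,"y": 60,"z": -180,"rx": 0,"ry": 0,"rz": 0,"claw": 0},
  {"x": -140,"y": 500,"z": -240,"rx": 0,"ry": 0,"rz": 0,"claw": 0},
  {"x": -140,"y": 500,"z": -240,"rx": 0,"ry": 0,"rz": 0,"claw": 0},
  {"x": -140,"y": 500,"z": -240,"rx": 0,"ry": 0,"rz": 0,"claw": 0},
  {"x": -140,"y": 500,"z": -240,"rx": 0,"ry": 0,"rz": 0,"claw": 0},
  {"x": -140,"y": 500,"z": -240,"rx": 0,"ry": 0,"rz": 0,"claw": 0},
])

```text
time_s: 5.82
position: [0.4807, -0.0807, 0.3071]
tcp_rot: [[0.988, 0.153, 0.001], [0.153, -0.988, -0.001], [0.001, 0.001, -1.0]]
force: [1.6, -0.8, -0.5]
opening: 0.999
grasp_force: 0.0
```

```bash
cat > tubs.py <<'E'
import sys
from h import *
def tubs(n):
    im,w=cloud(n); hsv=cv2.cvtColor(im,cv2.COLOR_RGB2HSV); z=w[...,2]
    m=((z>.05)&(z<.115)&(hsv[...,1]>110)&(hsv[...,2]>50)).astype(np.uint8)
    k,l,st,c=cv2.connectedComponentsWithStats(m)
    for i in range(1,k):
        if st[i,4]<25: continue
        q=w[l==i]; kn=q[q[:,2]>.085]
        if len(kn)<5: continue
        kc=(kn.min(0)+kn.max(0))/2
        print(n,c[i].round(),st[i,4],'hue',np.median(hsv[l==i],0)[0],'knob',kc.round(4),'lid',((q.min(0)+q.max(0))/2).round(4)[:2],'lane',wl(kc).round(1))
    return im,w
if __name__=='__main__':
    for n in sys.argv[1:]: im,w=tubs(n)
    s=read_state(); print(s['time_s'],s['position'])
E
python3 - <<'E'
from tubs import *
tubs('wrist'); im,w=tubs('top'); save(im,'t2.png')
hsv=cv2.cvtColor(im,cv2.COLOR_RGB2HSV); q=w.reshape(-1,3); b=q[(q[:,2]>.12)&(q[:,2]<.17)&(q[:,0]>.6)&(q[:,1]<-.15)&(q[:,1]>-.45)]
print('bottle',len(b),b.mean(0) if len(b) else 0)
m=(w[...,2]>.042)&(w[...,2]<.065)&(hsv[...,0]>18)&(hsv[...,0]<35)&(hsv[...,1]>110)&(w[...,1]>.05)
print('arm yellow lane',[wl(p).round() for p in w[m][::4]])
E
```

```text
wrist [360.  60.] 2446 hue 12.0 knob [ 0.6296 -0.1914  0.0937] lid [ 0.6296 -0.1924] lane [  18.2 -304.7]
wrist [468. 124.] 1861 hue 109.0 knob [ 0.5771 -0.36    0.0939] lid [ 0.5772 -0.3594] lane [ -59.5 -463.3]
wrist [369. 167.] 2060 hue 88.0 knob [ 0.4955 -0.243   0.0936] lid [ 0.495  -0.2433] lane [-122.2 -335.3]
wrist [443. 193.] 1590 hue 1.0 knob [ 0.4761 -0.3582  0.0937] lid [ 0.4765 -0.3585] lane [-159.  -446.1]
top [314. 171.] 186 hue 18.0 knob [ 0.6262 -0.1898  0.0982] lid [ 0.6361 -0.1895] lane [  15.1 -302.7]
top [359. 187.] 264 hue 108.0 knob [ 0.5743 -0.3579  0.0969] lid [ 0.5767 -0.3584] lane [ -61.9 -460.8]
top [189. 201.] 95 hue 28.0 knob [0.5244 0.2689 0.0992] lid [0.526  0.2689] lane [-15.4 166.3]
top [329. 210.] 281 hue 89.0 knob [ 0.4928 -0.2418  0.0981] lid [ 0.4931 -0.2414] lane [-124.7 -333.6]
top [359. 214.] 264 hue 1.0 knob [ 0.4735 -0.3578  0.0968] lid [ 0.475  -0.3565] lane [-161.5 -445.4]
top [393. 220.] 300 hue 88.0 knob [ 0.4526 -0.4807  0.0983] lid [ 0.4539 -0.4817] lane [-201.  -563.6]
top [361. 250.] 316 hue 89.0 knob [ 0.3453 -0.3605  0.0957] lid [ 0.3455 -0.3604] lane [-288.7 -428.4]
bottle 95 [ 0.70853782 -0.28182186  0.14688349]
arm yellow lane [array([ 35., 161.]), array([ 31., 161.]), array([ 27., 158.]), array([ 24., 156.]), array([ 16., 163.]), array([ 11., 160.]), array([  4., 164.]), array([  1., 162.]), array([-22., 167.]), array([-26., 165.]), array([-31., 174.]), array([-37., 173.]), array([-39., 175.]), array([-44., 171.]), array([-50., 179.]), array([-54., 173.]), array([-61., 180.])]
```

Run:
```python
from h import *
rel([.6285,-.1908,.16],-31);rel([.6285,-.1908,.098],-31)
```

```text
shift [129.1 125.3 149. ] yaw 8.37 rz 6.56
shift [128.9 125.  211. ] yaw 8.37 rz 6.56
```

Call:
apply_moves([
  {"x": 60,"y": 60,"z": 0,"rx": 0,"ry": 0,"rz": 1.7,"claw": 110},
  {"x": 100,"y": 100,"z": 0,"rx": 0,"ry": 0,"rz": 3.3,"claw": 110},
  {"x": 129,"y": 125,"z": 40,"rx": 0,"ry": 0,"rz": 5,"claw": 110},
  {"x": 129,"y": 125,"z": 90,"rx": 0,"ry": 0,"rz": 6.5,"claw": 110},
  {"x": 129,"y": 125,"z": 140,"rx": 0,"ry": 0,"rz": 6.5,"claw": 110},
  {"x": 129,"y": 125,"z": 180,"rx": 0,"ry": 0,"rz": 6.5,"claw": 110},
  {"x": 129,"y": 125,"z": 211,"rx": 0,"ry": 0,"rz": 6.5,"claw": 110},
  {"x": 129,"y": 125,"z": 211,"rx": 0,"ry": 0,"rz": 6.5,"claw": 230},
  {"x": 129,"y": 125,"z": 211,"rx": 0,"ry": 0,"rz": 6.5,"claw": 230},
  {"x": 129,"y": 125,"z": 211,"rx": 0,"ry": 0,"rz": 6.5,"claw": 230},
])

```text
time_s: 7.18
position: [0.6269, -0.1842, 0.0967]
tcp_rot: [[0.866, -0.501, -0.002], [-0.501, -0.866, -0.005], [0.001, 0.005, -1.0]]
force: [-3.9, -4.4, 5.3]
opening: 0.315
grasp_force: 3.6
```

Call:
apply_moves([
  {"x": 0,"y": 0,"z": 0,"rx": 0,"ry": 0,"rz": 0,"claw": 230},
  {"x": 0,"y": 0,"z": -30,"rx": 0,"ry": 0,"rz": 0,"claw": 230},
  {"x": 0,"y": 0,"z": -80,"rx": 0,"ry": 0,"rz": 0,"claw": 230},
  {"x": 0,"y": 0,"z": -120,"rx": 0,"ry": 0,"rz": 0,"claw": 230},
  {"x": 0,"y": 0,"z": -120,"rx": 0,"ry": 0,"rz": -1.5,"claw": 230},
  {"x": 0,"y": 0,"z": -120,"rx": 0,"ry": 0,"rz": -3,"claw": 230},
  {"x": 0,"y": 0,"z": -120,"rx": 0,"ry": 0,"rz": -4.5,"claw": 230},
  {"x": 0,"y": 0,"z": -120,"rx": 0,"ry": 0,"rz": -6,"claw": 230},
  {"x": 0,"y": 0,"z": -120,"rx": 0,"ry": 0,"rz": -6.6,"claw": 230},
])

```text
time_s: 8.3
position: [0.6264, -0.181, 0.2134]
tcp_rot: [[0.986, 0.166, -0.004], [0.166, -0.986, 0.003], [-0.003, -0.003, -1.0]]
force: [0.4, 0.5, -5.0]
opening: 0.27
grasp_force: 29.9
```

Run:
```python
from h import *
print(read_state()['position'])
rel(lw(-91,-100,218),8.8);rel(lw(-91,-100,100),8.8)
```

```text
[ 0.62642788 -0.18096359  0.21335382]
shift [-105.1 -195.4   -3.7] yaw 9.57 rz 0.13
shift [-104.7 -195.   114.3] yaw 9.57 rz 0.13
```

Run:
```python
from h import *
s=read_state();R=s['tcp_rot']
for n in('wrist','scene','top'):
    im,w=cloud(n);hsv=cv2.cvtColor(im,cv2.COLOR_RGB2HSV)
    m=(hsv[...,0]>7)&(hsv[...,0]<24)&(hsv[...,1]>140)&(hsv[...,2]>80)&(np.linalg.norm(w[...,:2]-s['position'][:2],axis=-1)<.06)&(w[...,2]>.1)&(w[...,2]<.24)
    q=w[m]; 
    if len(q): t=(q-s['position'])@R*1000; print(n,len(q),t.min(0).round(1),t.max(0).round(1),q[:,2].max())
```

```text
wrist 6333 [ -7.9 -34.  -11. ] [42.3 35.  44.6] 0.22431687253736005
scene 364 [-21.7 -35.9 -11.6] [42.1 33.3 38.9] 0.22492779914663596
```

Call:
apply_moves([
  {"x": -35,"y": -60,"z": 0,"rx": 0,"ry": 0,"rz": 0.1,"claw": 230},
  {"x": -65,"y": -115,"z": 0,"rx": 0,"ry": 0,"rz": 0.1,"claw": 230},
  {"x": -95,"y": -165,"z": 0,"rx": 0,"ry": 0,"rz": 0.1,"claw": 230},
  {"x": -112,"y": -195,"z": 0,"rx": 0,"ry": 0,"rz": 0.1,"claw": 230},
  {"x": -112,"y": -195,"z": 0,"rx": 0,"ry": 0,"rz": 0.1,"claw": 230},
  {"x": -112,"y": -195,"z": 30,"rx": 0,"ry": 0,"rz": 0.1,"claw": 230},
  {"x": -112,"y": -195,"z": 50,"rx": 0,"ry": 0,"rz": 0.1,"claw": 230},
  {"x": -112,"y": -195,"z": 50,"rx": 0,"ry": 0,"rz": 0.1,"claw": 230},
  {"x": -112,"y": -195,"z": 50,"rx": 0,"ry": 0,"rz": 0.1,"claw": 230},
])

```text
time_s: 9.57
position: [0.4863, -0.0088, 0.166]
tcp_rot: [[0.988, 0.152, 0.002], [0.152, -0.988, -0.0], [0.002, 0.001, -1.0]]
force: [-0.9, 0.5, -5.0]
opening: 0.269
grasp_force: 29.9
```

```bash
cat > held.py <<'E'
import sys
from h import *
lo,hi=int(sys.argv[1]),int(sys.argv[2])
for n in('wrist','scene'):
    s=read_state();R=s['tcp_rot']
    im,w=cloud(n);hsv=cv2.cvtColor(im,cv2.COLOR_RGB2HSV)
    m=(hsv[...,0]>=lo)&(hsv[...,0]<hi)&(hsv[...,1]>140)&(hsv[...,2]>80)&(np.linalg.norm(w[...,:2]-s['position'][:2],axis=-1)<.06)&(abs(w[...,2]-s['position'][2])<.05)
    q=w[m]
    if len(q):
        t=(q-s['position'])@R*1000; print(n,len(q),t.min(0).round(1),t.max(0).round(1),'z pct',np.percentile(t[:,2],[1,5,95,99]).round(1))
        c=wl(s['position'])+[t[:,0].max()-35,-(t[:,1].max()+t[:,1].min())/2]; print('tub centre lane',c.round(1))
print(s['position'],s['force'],wl(s['position']))
rel(lw(*wl(s['position']),100),8.8)
E
python3 held.py 7 24
```

```text
wrist 6245 [ -6.9 -33.6 -49.8] [42.2 35.2 31.3] z pct [-5.  -4.3 27.1 28.3]
tub centre lane [ -88.3 -103.2]
scene 335 [-15.8 -35.3 -41.2] [43.5 33.3 40.4] z pct [-4.9 -3.2 33.7 38.3]
tub centre lane [ -86.9 -101.4]
[ 0.48636013 -0.0087861   0.16632066] [-0.29892294  0.27484691 -4.35909677] [ -95.42778348 -102.39232241]
shift [-0.   0.  66.4] yaw 8.77 rz -0.0
```

Call:
apply_moves([
  {"x": -2,"y": 0,"z": 30,"rx": 0,"ry": 0,"rz": 0,"claw": 230},
  {"x": -2,"y": 0,"z": 55,"rx": 0,"ry": 0,"rz": 0,"claw": 230},
  {"x": -2,"y": 0,"z": 65,"rx": 0,"ry": 0,"rz": 0,"claw": 230},
  {"x": -2,"y": 0,"z": 70,"rx": 0,"ry": 0,"rz": 0,"claw": 230},
  {"x": -2,"y": 0,"z": 70,"rx": 0,"ry": 0,"rz": 0,"claw": 230},
])

```text
time_s: 10.3
position: [0.4842, -0.0089, 0.0963]
tcp_rot: [[0.988, 0.153, 0.002], [0.153, -0.988, -0.001], [0.002, 0.001, -1.0]]
force: [-0.8, 0.1, -4.8]
opening: 0.269
grasp_force: 30.0
```

Call:
apply_moves([
  {"x": 0,"y": 0,"z": 1.5,"rx": 0,"ry": 0,"rz": 0,"claw": 230},
  {"x": 0,"y": 0,"z": 1.5,"rx": 0,"ry": 0,"rz": 0,"claw": 120},
  {"x": 0,"y": 0,"z": 1.5,"rx": 0,"ry": 0,"rz": 0,"claw": 120},
  {"x": 0,"y": 0,"z": 1.5,"rx": 0,"ry": 0,"rz": 0,"claw": 120},
  {"x": 0,"y": 0,"z": -20,"rx": 0,"ry": 0,"rz": 0,"claw": 120},
  {"x": 0,"y": 0,"z": -60,"rx": 0,"ry": 0,"rz": 0,"claw": 200},
  {"x": 6,"y": 50,"z": -60,"rx": 0,"ry": 0,"rz": 0,"claw": 255},
  {"x": 6,"y": 70,"z": -60,"rx": 0,"ry": 0,"rz": 0,"claw": 255},
  {"x": 6,"y": 70,"z": -60,"rx": 0,"ry": 0,"rz": 0,"claw": 255},
  {"x": 6,"y": 70,"z": -60,"rx": 0,"ry": 0,"rz": 0,"claw": 255},
])

```text
time_s: 11.55
position: [0.4985, -0.0757, 0.1549]
tcp_rot: [[0.988, 0.153, -0.003], [0.153, -0.988, 0.002], [-0.002, -0.002, -1.0]]
force: [-0.5, 0.9, 0.4]
opening: 0.057
grasp_force: 0.0
```

Run:
```python
from h import *
from tubs import tubs
im,w=tubs('wrist');save(im,'w3.png'); tubs('scene')
s=read_state();print(wl(s['position']),s['position'][2],s['opening'])
```

```text
wrist [177. 192.] 4879 hue 12.0 knob [ 0.4918 -0.0091  0.0935] lid [ 0.4928 -0.0094] lane [ -90.1 -103.6]
wrist [432. 220.] 4302 hue 88.0 knob [ 0.4965 -0.2392  0.0934] lid [ 0.4991 -0.2421] lane [-120.6 -331.7]
scene [490.  16.] 597 hue 1.0 knob [-0.6844  0.586   0.1002] lid [-0.6847  0.5932] lane [-1161.5   664.5]
scene [189. 103.] 294 hue 89.0 knob [ 0.3469 -0.36    0.0921] lid [ 0.3492 -0.3606] lane [-287.  -428.2]
scene [143. 114.] 315 hue 89.0 knob [ 0.4574 -0.4799  0.0928] lid [ 0.4571 -0.4808] lane [-196.1 -563.6]
scene [170. 127.] 289 hue 2.0 knob [ 0.4778 -0.3561  0.0932] lid [ 0.4784 -0.3566] lane [-157.  -444.3]
scene [198. 142.] 343 hue 89.0 knob [ 0.4995 -0.242   0.0924] lid [ 0.4965 -0.2404] lane [-118.1 -334.9]
scene [153. 148.] 320 hue 106.0 knob [ 0.5813 -0.3573  0.0928] lid [ 0.5782 -0.3587] lane [ -55.  -461.3]
scene [266. 162.] 356 hue 13.0 knob [ 0.492  -0.0067  0.0933] lid [ 0.4928 -0.0065] lane [ -89.5 -101.2]
scene [352. 202.] 151 hue 3.0 knob [0.528  0.2712 0.0941] lid [0.5296 0.2712] lane [-11.5 167.9]
[ -93.33961759 -170.25065173] 0.15509230291834275 0.02213732622362968
```

View pics/w3.png

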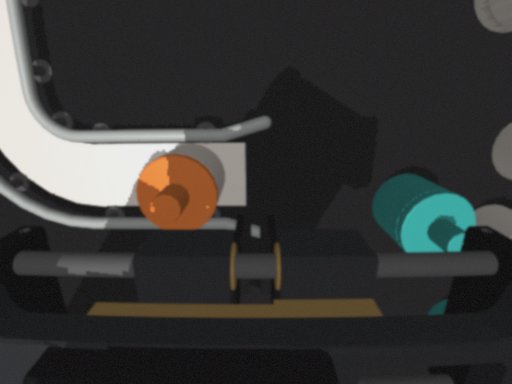

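The orange tub sits squarely in the loading end at (177,192), upright between the rails. I'll come down behind it and push.

Call:
apply_moves([
  {"x": 2,"y": 0,"z": 55,"rx": 0,"ry": 0,"rz": 0,"claw": 255},
  {"x": 2,"y": 0,"z": 90,"rx": 0,"ry": 0,"rz": 0,"claw": 255},
  {"x": 2,"y": -8,"z": 90,"rx": 0,"ry": 0,"rz": 0,"claw": 255},
  {"x": 2,"y": -20,"z": 90,"rx": 0,"ry": 0,"rz": 0,"claw": 255},
  {"x": 2,"y": -34,"z": 90,"rx": 0,"ry": 0,"rz": 0,"claw": 255},
  {"x": 2,"y": -48,"z": 90,"rx": 0,"ry": 0,"rz": 0,"claw": 255},
  {"x": 2,"y": -62,"z": 90,"rx": 0,"ry": 0,"rz": 0,"claw": 255},
  {"x": 2,"y": -76,"z": 90,"rx": 0,"ry": 0,"rz": 0,"claw": 255},
  {"x": 2,"y": -90,"z": 90,"rx": 0,"ry": 0,"rz": 0,"claw": 255},
  {"x": 2,"y": -90,"z": 90,"rx": 0,"ry": 0,"rz": 0,"claw": 255},
])

```text
time_s: 12.9
position: [0.487, 0.014, 0.0655]
tcp_rot: [[0.988, 0.154, -0.002], [0.154, -0.988, 0.001], [-0.002, -0.001, -1.0]]
force: [-0.2, -0.2, 0.1]
opening: 0.006
grasp_force: 0.0
```

Run:
```python
from h import *
from tubs import tubs
tubs('scene')
s=read_state();print(wl(s['position']),s['position'][2],s['force'])
```

```text
scene [490.  16.] 587 hue 1.0 knob [-0.6866  0.5859  0.1   ] lid [-0.6866  0.5932] lane [-1163.6   664.7]
scene [189. 103.] 294 hue 89.0 knob [ 0.3469 -0.3607  0.0929] lid [ 0.3482 -0.3603] lane [-287.1 -428.8]
scene [143. 114.] 310 hue 89.0 knob [ 0.4587 -0.4804  0.0935] lid [ 0.4566 -0.4809] lane [-195.  -564.3]
scene [170. 127.] 287 hue 2.0 knob [ 0.479  -0.3554  0.0926] lid [ 0.4783 -0.3551] lane [-155.8 -443.8]
scene [198. 142.] 343 hue 89.0 knob [ 0.4974 -0.2421  0.0929] lid [ 0.4985 -0.2416] lane [-120.2 -334.6]
scene [153. 148.] 320 hue 106.0 knob [ 0.5804 -0.3566  0.0928] lid [ 0.5804 -0.3572] lane [ -55.8 -460.5]
scene [291. 158.] 31 hue 13.0 knob [0.4774 0.0606 0.099 ] lid [0.4657 0.0586] lane [-93.6 -32.4]
scene [288. 169.] 254 hue 13.0 knob [0.4883 0.0636 0.0904] lid [0.4919 0.0597] lane [-82.4 -31.1]
scene [352. 202.] 152 hue 11.0 knob [0.529  0.2712 0.0944] lid [0.5295 0.2714] lane [-10.4 167.7]
[-91.42146899 -80.34949829] 0.06535994887417326 [-0.86965077  0.12327742  0.60225611]
```

Call:
apply_moves([
  {"x": 0,"y": -14,"z": 0,"rx": 0,"ry": 0,"rz": 0,"claw": 255},
  {"x": 0,"y": -29,"z": 0,"rx": 0,"ry": 0,"rz": 0,"claw": 255},
  {"x": 0,"y": -45,"z": 0,"rx": 0,"ry": 0,"rz": 0,"claw": 255},
  {"x": 0,"y": -62,"z": 0,"rx": 0,"ry": 0,"rz": 0,"claw": 255},
  {"x": 0.5,"y": -79,"z": 0,"rx": 0,"ry": 0,"rz": 0,"claw": 255},
  {"x": 2.5,"y": -94,"z": 0,"rx": 0,"ry": 0,"rz": 0,"claw": 255},
  {"x": 5.5,"y": -108,"z": 0,"rx": 0,"ry": 0,"rz": 0,"claw": 255},
  {"x": 11,"y": -121,"z": 0,"rx": 0,"ry": 0,"rz": 0,"claw": 255},
  {"x": 18.5,"y": -133,"z": 0,"rx": 0,"ry": 0,"rz": 0,"claw": 255},
  {"x": 27,"y": -143,"z": 0,"rx": 0,"ry": 0,"rz": 0,"claw": 255},
])

```text
time_s: 14.2
position: [0.5292, 0.1543, 0.0768]
tcp_rot: [[0.984, 0.157, 0.08], [0.158, -0.987, -0.003], [0.078, 0.015, -0.997]]
force: [38.4, -29.1, 24.3]
opening: 0.004
grasp_force: 25.6
```

Run:
```python
from h import *
from tubs import tubs
im,w=tubs('scene');save(im[90:260,200:400].repeat(3,0).repeat(3,1),'s3.png')
s=read_state();print(wl(s['position']),s['position'][2],s['force'])
```

```text
scene [490.  16.] 594 hue 1.0 knob [-0.6818  0.5861  0.0998] lid [-0.6873  0.5945] lane [-1158.9   664.2]
scene [189. 103.] 296 hue 89.0 knob [ 0.3472 -0.3599  0.0927] lid [ 0.348  -0.3605] lane [-286.7 -428.1]
scene [143. 114.] 319 hue 89.0 knob [ 0.457  -0.4812  0.0923] lid [ 0.4569 -0.4805] lane [-196.7 -564.8]
scene [170. 127.] 288 hue 2.0 knob [ 0.4798 -0.3542  0.0932] lid [ 0.4776 -0.3576] lane [-154.8 -442.7]
scene [198. 142.] 347 hue 89.0 knob [ 0.4972 -0.2413  0.0928] lid [ 0.4962 -0.2418] lane [-120.3 -333.8]
scene [153. 148.] 318 hue 106.0 knob [ 0.5809 -0.3579  0.0922] lid [ 0.5808 -0.3584] lane [ -55.5 -461.9]
scene [352. 202.] 150 hue 7.5 knob [0.5286 0.2712 0.0947] lid [0.5284 0.2714] lane [-10.9 167.8]
[-26.7215587   53.60666155] 0.07693395705357586 [ 38.40977099 -25.64934363  22.99524809]
```

View pics/s3.png

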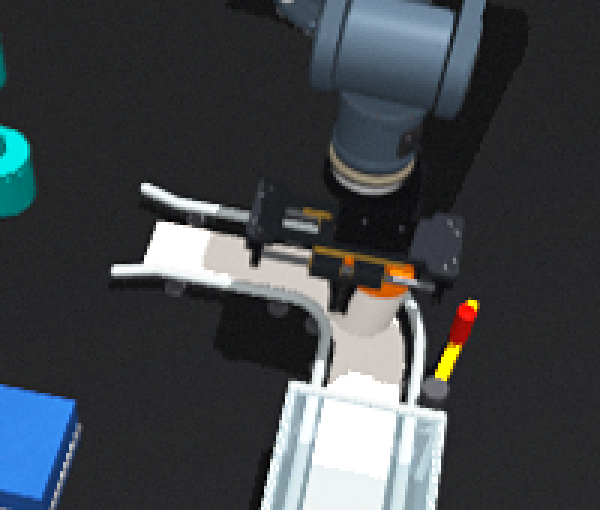

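The pusher slid off to the inner side of the tub and pressed at about 45 N. I'll unload it, lift clear and look.

Call:
apply_moves([
  {"x": 12,"y": 5,"z": 0,"rx": 0,"ry": 0,"rz": 0,"claw": 255},
  {"x": 25,"y": 10,"z": 0,"rx": 0,"ry": 0,"rz": 0,"claw": 255},
  {"x": 37,"y": 14,"z": 0,"rx": 0,"ry": 0,"rz": 0,"claw": 255},
  {"x": 42,"y": 20,"z": 0,"rx": 0,"ry": 0,"rz": 0,"claw": 255},
  {"x": 42,"y": 20,"z": -40,"rx": 0,"ry": 0,"rz": 0,"claw": 255},
  {"x": 42,"y": 20,"z": -90,"rx": 0,"ry": 0,"rz": 0,"claw": 255},
  {"x": 0,"y": 60,"z": -150,"rx": 0,"ry": 0,"rz": 0,"claw": 255},
  {"x": -40,"y": 80,"z": -170,"rx": 0,"ry": 0,"rz": 0,"claw": 255},
  {"x": -40,"y": 80,"z": -170,"rx": 0,"ry": 0,"rz": 0,"claw": 255},
])

```text
time_s: 15.38
position: [0.4613, 0.0728, 0.2363]
tcp_rot: [[0.988, 0.152, -0.004], [0.152, -0.988, 0.001], [-0.003, -0.001, -1.0]]
force: [0.7, -0.1, -0.1]
opening: 0.004
grasp_force: 0.0
```

Run:
```python
from h import *
from tubs import tubs
im,w=tubs('wrist');save(im,'w4.png')
s=read_state();print(wl(s['position']),s['position'][2],s['force'],s['tcp_rot'].round(3),s['joint_positions'])
```

```text
wrist [83. 86.] 1707 hue 21.0 knob [0.5273 0.2693 0.0947] lid [0.5285 0.2684] lane [-12.4 166.1]
wrist [172. 130.] 3176 hue 18.0 knob [0.4952 0.1696 0.0937] lid [0.4953 0.1692] lane [-59.4  72.6]
[-106.45034457  -18.02712253] 0.23586938558856496 [ 0.57829836  0.17561929 -0.38773043] [[ 0.988  0.152 -0.003]
 [ 0.152 -0.988  0.001]
 [-0.002 -0.001 -1.   ]] [-4.77770419e+00  1.92552836e+01  1.04601558e+02  4.25074564e-02
  5.62944700e+01  7.64516786e+01]
```

View pics/w4.png

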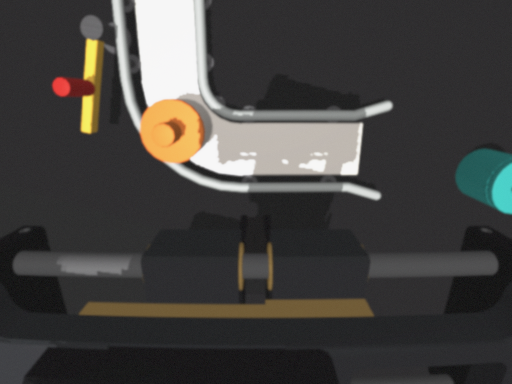

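The tub stands upright, stuck at 51° of the bend (172,130), because the pusher face was not turned with the lane. I'll push with the finger sides, turning the tool so that it always faces along the tub's tangent.

Call:
apply_moves([
  {"x": 1,"y": -30,"z": 10,"rx": 0,"ry": 0,"rz": -1.7,"claw": 255},
  {"x": 1,"y": -53,"z": 20,"rx": 0,"ry": 0,"rz": -3.4,"claw": 255},
  {"x": 1,"y": -53,"z": 30,"rx": 0,"ry": 0,"rz": -5.1,"claw": 255},
  {"x": 1,"y": -53,"z": 50,"rx": 0,"ry": 0,"rz": -6.5,"claw": 255},
  {"x": 1,"y": -53,"z": 100,"rx": 0,"ry": 0,"rz": -6.5,"claw": 255},
  {"x": 1,"y": -53,"z": 140,"rx": 0,"ry": 0,"rz": -6.5,"claw": 255},
  {"x": 1,"y": -53,"z": 168,"rx": 0,"ry": 0,"rz": -6.5,"claw": 255},
  {"x": 1,"y": -53,"z": 168,"rx": 0,"ry": 0,"rz": -6.5,"claw": 255},
  {"x": 1,"y": -53,"z": 168,"rx": 0,"ry": 0,"rz": -6.5,"claw": 255},
])

```text
time_s: 16.55
position: [0.4583, 0.1258, 0.0673]
tcp_rot: [[0.671, 0.741, -0.001], [0.741, -0.671, 0.0], [-0.0, -0.001, -1.0]]
force: [-0.0, 0.4, 0.2]
opening: 0.005
grasp_force: 0.0
```

```bash
cat > push.py <<'E'
import sys
from h import *
# args: list of tub path lengths s (mm; 0 = bend start, 141.4*93/90 ~ 146 = bend end), d
d=float(sys.argv[1]); S=[float(a) for a in sys.argv[2:]]
s=read_state();R=s['tcp_rot'];p0=wl(s['position'])
y0=np.degrees(np.arctan2(R[1,0],R[0,0]))-np.degrees(V[2]); a=np.radians(y0)
print('lane',p0.round(1),'z',s['position'][2].round(4),'yaw lane',y0.round(2),'F',s['force'].round(1),s['time_s'])
L=93*np.pi/2
for q in S:
    if q<=0: c=np.array([-91,q]);phi=0
    elif q<L: phi=q/93; c=np.array([-93*np.cos(phi),93*np.sin(phi)])
    else: phi=np.pi/2; c=np.array([q-L,91.])
    t=np.array([np.sin(phi),np.cos(phi)]); p=c-d*t; w=p-p0
    print(q,'tub',c.round(),'push',p.round(),'-> x',round(w@[np.cos(a),np.sin(a)],1),'y',round(w@[np.sin(a),-np.cos(a)],1),'rz',round((y0-90+np.degrees(phi))/6,2))
E
python3 push.py 45 83 92 101 110 119 128 137 146 156 166
```

```text
lane [-102.5   34.9] z 0.0673 yaw lane 39.04 F [-0.   0.4  0.2] 16.55
83.0 tub [-58.  72.] push [-93.  44.] -> x 12.9 y -1.4 rz 0.03
92.0 tub [-51.  78.] push [-89.  53.] -> x 22.1 y -5.3 rz 0.95
101.0 tub [-43.  82.] push [-83.  61.] -> x 31.7 y -8.3 rz 1.88
110.0 tub [-35.  86.] push [-77.  69.] -> x 41.4 y -10.3 rz 2.8
119.0 tub [-27.  89.] push [-70.  76.] -> x 51.4 y -11.4 rz 3.73
128.0 tub [-18.  91.] push [-62.  83.] -> x 61.4 y -11.5 rz 4.65
137.0 tub [-9. 93.] push [-54.  88.] -> x 71.3 y -10.7 rz 5.57
146.0 tub [-0. 93.] push [-45.  93.] -> x 81.2 y -8.9 rz 6.5
156.0 tub [10. 91.] push [-35.  91.] -> x 87.7 y -1.1 rz 6.51
166.0 tub [20. 91.] push [-25.  91.] -> x 95.5 y 5.2 rz 6.51
```

Call:
apply_moves([
  {"x": 13,"y": -1.5,"z": 0,"rx": 0,"ry": 0,"rz": 0,"claw": 255},
  {"x": 22,"y": -5.5,"z": 0,"rx": 0,"ry": 0,"rz": 0.95,"claw": 255},
  {"x": 31.5,"y": -8.5,"z": 0,"rx": 0,"ry": 0,"rz": 1.9,"claw": 255},
  {"x": 41.5,"y": -10.5,"z": 0,"rx": 0,"ry": 0,"rz": 2.8,"claw": 255},
  {"x": 51.5,"y": -11.5,"z": 0,"rx": 0,"ry": 0,"rz": 3.75,"claw": 255},
  {"x": 51.5,"y": -11.5,"z": 0,"rx": 0,"ry": 0,"rz": 3.75,"claw": 255},
])

```text
time_s: 17.3
position: [0.485, 0.172, 0.0685]
tcp_rot: [[0.903, 0.429, 0.001], [0.429, -0.903, 0.0], [0.001, 0.0, -1.0]]
force: [-1.4, -0.5, -1.1]
opening: 0.004
grasp_force: 0.8
```

```bash
python3 tubs.py wrist scene | grep -v "hue 8[89]"; python3 push.py 45 119 128 137 146 156 166 176 186 196 206 216 226 236 246
```

```text
wrist [109.  96.] 7565 hue 20.0 knob [0.5276 0.2694 0.0945] lid [0.5282 0.2692] lane [-12.1 166.2]
wrist [249. 166.] 14222 hue 12.0 knob [0.5267 0.1938 0.0937] lid [0.526  0.1939] lane [-24.5  91.7]
scene [489.  16.] 596 hue 1.0 knob [-0.685   0.5865  0.1   ] lid [-0.6857  0.5941] lane [-1162.    665.1]
scene [170. 127.] 284 hue 2.0 knob [ 0.4796 -0.3565  0.0939] lid [ 0.4762 -0.3565] lane [-155.3 -445. ]
scene [153. 148.] 320 hue 106.0 knob [ 0.5804 -0.3572  0.0924] lid [ 0.5807 -0.3579] lane [ -55.8 -461.1]
scene [327. 192.] 415 hue 13.0 knob [0.5273 0.1954 0.0935] lid [0.5273 0.1959] lane [-23.8  93.1]
scene [352. 202.] 150 hue 10.0 knob [0.5285 0.2711 0.0946] lid [0.5292 0.2713] lane [-11.  167.8]
17.4 [0.48478028 0.17157665 0.06824938]
lane [-69.4  76.1] z 0.0682 yaw lane 16.61 F [-0.9 -0.4  0.2] 17.4
119.0 tub [-27.  89.] push [-70.  76.] -> x -0.4 y -0.2 rz -0.01
128.0 tub [-18.  91.] push [-62.  83.] -> x 8.8 y -4.1 rz 0.91
137.0 tub [-9. 93.] push [-54.  88.] -> x 18.3 y -7.1 rz 1.83
146.0 tub [-0. 93.] push [-45.  93.] -> x 28.1 y -9.2 rz 2.76
156.0 tub [10. 91.] push [-35.  91.] -> x 37.1 y -4.5 rz 2.77
166.0 tub [20. 91.] push [-25.  91.] -> x 46.7 y -1.6 rz 2.77
176.0 tub [30. 91.] push [-15.  91.] -> x 56.3 y 1.2 rz 2.77
186.0 tub [40. 91.] push [-5. 91.] -> x 65.9 y 4.1 rz 2.77
196.0 tub [50. 91.] push [ 5. 91.] -> x 75.5 y 6.9 rz 2.77
206.0 tub [60. 91.] push [15. 91.] -> x 85.1 y 9.8 rz 2.77
216.0 tub [70. 91.] push [25. 91.] -> x 94.6 y 12.7 rz 2.77
226.0 tub [80. 91.] push [35. 91.] -> x 104.2 y 15.5 rz 2.77
236.0 tub [90. 91.] push [45. 91.] -> x 113.8 y 18.4 rz 2.77
246.0 tub [100.  91.] push [55. 91.] -> x 123.4 y 21.2 rz 2.77
```

Call:
apply_moves([
  {"x": 9,"y": -4,"z": 0,"rx": 0,"ry": 0,"rz": 0.9,"claw": 255},
  {"x": 18.5,"y": -7,"z": 0,"rx": 0,"ry": 0,"rz": 1.85,"claw": 255},
  {"x": 28,"y": -8,"z": 0,"rx": 0,"ry": 0,"rz": 2.77,"claw": 255},
  {"x": 37,"y": -4.5,"z": 0,"rx": 0,"ry": 0,"rz": 2.77,"claw": 255},
  {"x": 51.5,"y": 0,"z": 0,"rx": 0,"ry": 0,"rz": 2.77,"claw": 255},
  {"x": 66,"y": 4,"z": 0,"rx": 0,"ry": 0,"rz": 2.77,"claw": 255},
  {"x": 80,"y": 8.5,"z": 0,"rx": 0,"ry": 0,"rz": 2.77,"claw": 255},
  {"x": 94.5,"y": 12.5,"z": 0,"rx": 0,"ry": 0,"rz": 2.77,"claw": 255},
  {"x": 109,"y": 17,"z": 0,"rx": 0,"ry": 0,"rz": 2.77,"claw": 255},
  {"x": 121,"y": 20.5,"z": 0,"rx": 0,"ry": 0,"rz": 2.77,"claw": 255},
])

```text
time_s: 18.65
position: [0.6033, 0.2042, 0.0676]
tcp_rot: [[0.988, 0.152, -0.0], [0.152, -0.988, 0.0], [-0.0, -0.0, -1.0]]
force: [-2.2, -0.5, -0.6]
opening: 0.004
grasp_force: 1.1
```

Call:
apply_moves([
  {"x": 0,"y": 0,"z": 0,"rx": 0,"ry": 0,"rz": 0,"claw": 255},
  {"x": -15,"y": 0,"z": 0,"rx": 0,"ry": 0,"rz": 0,"claw": 255},
  {"x": -40,"y": 0,"z": -40,"rx": 0,"ry": 0,"rz": 0,"claw": 255},
  {"x": -80,"y": 20,"z": -100,"rx": 0,"ry": 0,"rz": 0,"claw": 255},
  {"x": -120,"y": 60,"z": -150,"rx": 0,"ry": 0,"rz": 0,"claw": 200},
  {"x": -150,"y": 110,"z": -190,"rx": 0,"ry": 0,"rz": 0,"claw": 110},
  {"x": -170,"y": 170,"z": -200,"rx": 0,"ry": 0,"rz": 0,"claw": 110},
  {"x": -170,"y": 170,"z": -200,"rx": 0,"ry": 0,"rz": 0,"claw": 110},
])

```text
time_s: 19.65
position: [0.4603, 0.0083, 0.2697]
tcp_rot: [[0.989, 0.15, 0.005], [0.15, -0.989, -0.002], [0.005, 0.002, -1.0]]
force: [0.6, 0.2, -0.3]
opening: 0.372
grasp_force: 0.0
```

```bash
python3 tubs.py wrist scene top | grep -v "hue 8[89]"
python3 - <<'E'
from h import *
rel([.577,-.359,.26],8.8);rel([.577,-.359,.098],8.8)
E
```

```text
wrist [47. 81.] 1472 hue 21.0 knob [0.5276 0.2692 0.0946] lid [0.5281 0.2688] lane [-12.2 166.1]
scene [489.  16.] 595 hue 1.0 knob [-0.6836  0.5874  0.0998] lid [-0.6852  0.5945] lane [-1160.4   665.8]
scene [170. 127.] 287 hue 2.0 knob [ 0.4787 -0.3541  0.0923] lid [ 0.4782 -0.355 ] lane [-155.9 -442.4]
scene [153. 148.] 320 hue 106.0 knob [ 0.5807 -0.3566  0.0931] lid [ 0.5794 -0.3582] lane [ -55.4 -460.5]
scene [352. 202.] 149 hue 2.0 knob [0.5272 0.2712 0.0945] lid [0.5292 0.2713] lane [-12.3 168. ]
scene [323. 220.] 42 hue 21.0 knob [0.645  0.215  0.0996] lid [0.6349 0.2146] lane [95.6 94.5]
top [204. 169.] 216 hue 21.0 knob [0.6483 0.2076 0.0995] lid [0.6409 0.216 ] lane [97.7 86.7]
top [359. 187.] 265 hue 107.0 knob [ 0.5749 -0.3581  0.0961] lid [ 0.5754 -0.3586] lane [ -61.4 -461.2]
top [189. 201.] 87 hue 29.0 knob [0.5249 0.2687 0.0979] lid [0.5257 0.2687] lane [-14.9 165.9]
top [359. 214.] 266 hue 1.0 knob [ 0.473  -0.3577  0.096 ] lid [ 0.4752 -0.3572] lane [-162.  -445.2]
19.8 [0.46071935 0.00949666 0.26861554]
shift [ 60.3 381.7   9.2] yaw 8.53 rz -0.05
shift [ 59.8 381.5 171.2] yaw 8.53 rz -0.05
```

Call:
apply_moves([
  {"x": 10,"y": 62,"z": 9,"rx": 0,"ry": 0,"rz": -1.7,"claw": 110},
  {"x": 20,"y": 122,"z": 9,"rx": 0,"ry": 0,"rz": -3.4,"claw": 110},
  {"x": 30,"y": 182,"z": 9,"rx": 0,"ry": 0,"rz": -5.1,"claw": 110},
  {"x": 40,"y": 242,"z": 9,"rx": 0,"ry": 0,"rz": -6.8,"claw": 110},
  {"x": 50,"y": 302,"z": 9,"rx": 0,"ry": 0,"rz": -8.5,"claw": 110},
  {"x": 60,"y": 350,"z": 9,"rx": 0,"ry": 0,"rz": -10.2,"claw": 110},
  {"x": 60,"y": 381.5,"z": 9,"rx": 0,"ry": 0,"rz": -11.9,"claw": 110},
  {"x": 60,"y": 381.5,"z": 30,"rx": 0,"ry": 0,"rz": -13.6,"claw": 110},
  {"x": 60,"y": 381.5,"z": 50,"rx": 0,"ry": 0,"rz": -15.05,"claw": 110},
  {"x": 60,"y": 381.5,"z": 50,"rx": 0,"ry": 0,"rz": -15.05,"claw": 110},
])

```text
time_s: 21.05
position: [0.577, -0.3553, 0.2146]
tcp_rot: [[-0.156, 0.988, -0.004], [0.988, 0.156, 0.004], [0.005, -0.003, -1.0]]
force: [0.5, 0.7, 0.3]
opening: 0.568
grasp_force: 0.0
```

Call:
apply_moves([
  {"x": 0,"y": 0,"z": 0,"rx": 0,"ry": 0,"rz": 0,"claw": 110},
  {"x": 0,"y": 0,"z": 0,"rx": 0,"ry": 0,"rz": 0,"claw": 110},
])

```text
time_s: 21.3
position: [0.578, -0.3574, 0.2187]
tcp_rot: [[-0.156, 0.988, 0.002], [0.988, 0.156, -0.001], [-0.002, 0.002, -1.0]]
force: [-0.6, -0.3, -0.4]
opening: 0.568
grasp_force: 0.0
```

```bash
python3 tubs.py wrist top | grep -v "hue 8[89]"
python3 - <<'E'
from h import *
rel([.577,-.359,.098],98.8)
E
```

```text
wrist [ 44. 149.] 3667 hue 90.0 knob [ 0.346  -0.3631  0.0936] lid [ 0.3462 -0.363 ] lane [-288.3 -431.1]
wrist [160. 163.] 3293 hue 2.0 knob [ 0.4764 -0.3583  0.0932] lid [ 0.4764 -0.3591] lane [-158.7 -446.3]
wrist [253. 179.] 3063 hue 108.0 knob [ 0.5776 -0.3598  0.0933] lid [ 0.5777 -0.3603] lane [ -58.9 -463.2]
top [204. 169.] 216 hue 19.0 knob [0.6476 0.2168 0.1   ] lid [0.641  0.2166] lane [98.4 95.9]
top [189. 201.] 94 hue 29.0 knob [0.5248 0.2685 0.0967] lid [0.526  0.2685] lane [-15.  165.7]
21.4 [ 0.57769537 -0.35760069  0.21860063]
shift [ -1.1  -1.1 120.6] yaw 98.96 rz 0.03
```

Call:
apply_moves([
  {"x": -2,"y": -0.5,"z": 50,"rx": 0,"ry": 0,"rz": 0,"claw": 110},
  {"x": -2,"y": -0.5,"z": 95,"rx": 0,"ry": 0,"rz": 0,"claw": 110},
  {"x": -2,"y": -0.5,"z": 120,"rx": 0,"ry": 0,"rz": 0,"claw": 110},
  {"x": -2,"y": -0.5,"z": 120,"rx": 0,"ry": 0,"rz": 0,"claw": 230},
  {"x": -2,"y": -0.5,"z": 120,"rx": 0,"ry": 0,"rz": 0,"claw": 230},
  {"x": -2,"y": -0.5,"z": 120,"rx": 0,"ry": 0,"rz": 0,"claw": 230},
  {"x": -2,"y": -0.5,"z": 120,"rx": 0,"ry": 0,"rz": 0,"claw": 230},
  {"x": -2,"y": -0.5,"z": 90,"rx": 0,"ry": 0,"rz": 0,"claw": 230},
  {"x": -2,"y": -0.5,"z": 40,"rx": 0,"ry": 0,"rz": 0,"claw": 230},
  {"x": -2,"y": -0.5,"z": -10,"rx": 0,"ry": 0,"rz": 0,"claw": 230},
])

```text
time_s: 22.65
position: [0.5763, -0.359, 0.2276]
tcp_rot: [[-0.156, 0.988, -0.002], [0.988, 0.156, 0.002], [0.002, -0.002, -1.0]]
force: [0.3, -0.2, -4.6]
opening: 0.263
grasp_force: 30.0
```

Run:
```python
from h import *
s=read_state(); print(s['opening'],s['grasp_force'],s['force'],s['position'])
rel(lw(-90,-105,228),98.8);rel(lw(-90,-105,98),98.8)
```

```text
0.2628154624271399 29.992802878841758 [ 0.3150445  -0.19154734 -4.55187639] [ 0.5763079  -0.35897641  0.22758803]
shift [357.3 -28.8   0.4] yaw 98.97 rz 0.03
shift [357.  -28.6 130.4] yaw 98.97 rz 0.03
```

Call:
apply_moves([
  {"x": 50,"y": -4,"z": 0,"rx": 0,"ry": 0,"rz": 0,"claw": 230},
  {"x": 105,"y": -8,"z": 0,"rx": 0,"ry": 0,"rz": 0,"claw": 230},
  {"x": 160,"y": -12,"z": 0,"rx": 0,"ry": 0,"rz": 0,"claw": 230},
  {"x": 215,"y": -16,"z": 0,"rx": 0,"ry": 0,"rz": 0,"claw": 230},
  {"x": 270,"y": -20,"z": 0,"rx": 0,"ry": 0,"rz": 0,"claw": 230},
  {"x": 320,"y": -26,"z": 0,"rx": 0,"ry": 0,"rz": 0,"claw": 230},
  {"x": 357,"y": -28.5,"z": 10,"rx": 0,"ry": 0,"rz": 0,"claw": 230},
  {"x": 357,"y": -28.5,"z": 40,"rx": 0,"ry": 0,"rz": 0,"claw": 230},
  {"x": 357,"y": -28.5,"z": 60,"rx": 0,"ry": 0,"rz": 0,"claw": 230},
  {"x": 357,"y": -28.5,"z": 60,"rx": 0,"ry": 0,"rz": 0,"claw": 230},
])

```text
time_s: 23.9
position: [0.4915, -0.0108, 0.1662]
tcp_rot: [[-0.156, 0.988, -0.005], [0.988, 0.156, 0.001], [0.002, -0.004, -1.0]]
force: [-1.3, -0.2, -2.5]
opening: 0.27
grasp_force: 30.0
```

Call:
apply_moves([
  {"x": 0,"y": 0,"z": 0,"rx": 0,"ry": 0,"rz": 0,"claw": 230},
  {"x": 0,"y": 0,"z": 0,"rx": 0,"ry": 0,"rz": 0,"claw": 230},
])

```text
time_s: 24.15
position: [0.4938, -0.0117, 0.1685]
tcp_rot: [[-0.156, 0.988, 0.002], [0.988, 0.156, -0.0], [-0.001, 0.002, -1.0]]
force: [0.8, -0.1, -2.7]
opening: 0.265
grasp_force: 30.0
```

```bash
python3 held.py 98 120
python3 - <<'E'
from h import *
rel(lw(-90,-105,98),98.8)
E
```

```text
wrist 4865 [ -9.1 -32.8 -49.8] [37.1 35.  36. ] z pct [-3.  -2.2 29.1 30. ]
tub centre lane [ -86.4 -107.5]
scene 126 [-23.7 -23.6  24.7] [34.9 36.8 42.1] z pct [25.3 27.3 36.9 41.4]
tub centre lane [ -88.7 -113. ]
[ 0.49365177 -0.01170662  0.16840463] [-0.3581438 -0.344125  -2.920258 ] [ -88.66877375 -106.39397972]
shift [-0.  -0.  68.3] yaw 98.97 rz 15.03
shift [ 1.4 -1.4 70.3] yaw 98.97 rz 0.03
```

Call:
apply_moves([
  {"x": 0,"y": -2,"z": 35,"rx": 0,"ry": 0,"rz": 0,"claw": 230},
  {"x": 0,"y": -2,"z": 60,"rx": 0,"ry": 0,"rz": 0,"claw": 230},
  {"x": 0,"y": -2,"z": 68,"rx": 0,"ry": 0,"rz": 0,"claw": 230},
  {"x": 0,"y": -2,"z": 71.5,"rx": 0,"ry": 0,"rz": 0,"claw": 230},
  {"x": 0,"y": -2,"z": 71.5,"rx": 0,"ry": 0,"rz": 0,"claw": 230},
  {"x": 0,"y": -2,"z": 71.5,"rx": 0,"ry": 0,"rz": 0,"claw": 120},
  {"x": 0,"y": -2,"z": 71.5,"rx": 0,"ry": 0,"rz": 0,"claw": 120},
  {"x": 0,"y": -2,"z": 71.5,"rx": 0,"ry": 0,"rz": 0,"claw": 120},
  {"x": 0,"y": -2,"z": 50,"rx": 0,"ry": 0,"rz": 0,"claw": 120},
  {"x": 0,"y": -2,"z": 10,"rx": 0,"ry": 0,"rz": 0,"claw": 120},
])

```text
time_s: 25.5
position: [0.4903, -0.0115, 0.1571]
tcp_rot: [[-0.156, 0.988, -0.003], [0.988, 0.156, 0.001], [0.002, -0.003, -1.0]]
force: [0.9, -0.3, -0.2]
opening: 0.527
grasp_force: 0.0
```

Call:
apply_moves([
  {"x": -40,"y": 0,"z": 0,"rx": 0,"ry": 0,"rz": 0,"claw": 255},
  {"x": -62,"y": 0,"z": 0,"rx": 0,"ry": 0,"rz": 0,"claw": 255},
  {"x": -62,"y": 0,"z": 20,"rx": 0,"ry": 0,"rz": 0,"claw": 255},
  {"x": -62,"y": 0,"z": 60,"rx": 0,"ry": 0,"rz": 0,"claw": 255},
  {"x": -62,"y": 0,"z": 91,"rx": 0,"ry": 0,"rz": 0,"claw": 255},
  {"x": -62,"y": 0,"z": 91,"rx": 0,"ry": 0,"rz": 0,"claw": 255},
  {"x": -62,"y": 0,"z": 91,"rx": 0,"ry": 0,"rz": 0,"claw": 255},
])

```text
time_s: 26.38
position: [0.5014, -0.0731, 0.0672]
tcp_rot: [[-0.156, 0.988, 0.001], [0.988, 0.156, -0.0], [-0.001, 0.001, -1.0]]
force: [-0.5, -0.5, 0.6]
opening: 0.005
grasp_force: 0.0
```

```bash
python3 tubs.py wrist scene| grep -v "hue 8[89]"; python3 push.py 47 -100 -90 -78 -64 -50 -36 -22 -8 4 15
```

```text
wrist [252. 136.] 15723 hue 109.0 knob [ 0.4913 -0.0126  0.0935] lid [ 0.4911 -0.0129] lane [ -91.1 -106.9]
scene [490.  16.] 587 hue 1.0 knob [-0.6839  0.5873  0.1   ] lid [-0.6839  0.5927] lane [-1160.8   665.7]
scene [170. 127.] 286 hue 1.0 knob [ 0.4795 -0.356   0.0926] lid [ 0.4787 -0.3565] lane [-155.3 -444.5]
scene [265. 161.] 351 hue 109.0 knob [ 0.4913 -0.011   0.0934] lid [ 0.4916 -0.0103] lane [ -90.9 -105.3]
scene [352. 202.] 152 hue 7.0 knob [0.5284 0.2712 0.0942] lid [0.5283 0.2713] lane [-11.1 167.8]
scene [323. 220.] 43 hue 21.0 knob [0.6479 0.215  0.1052] lid [0.6373 0.2147] lane [98.5 94.1]
26.475 [ 0.50176228 -0.07324781  0.06784986]
lane [ -90.1 -168.5] z 0.0678 yaw lane 90.19 F [-0.5  0.9  0.1] 26.475
-100.0 tub [ -91. -100.] push [ -91. -147.] -> x 21.5 y -0.9 rz 0.03
-90.0 tub [-91. -90.] push [ -91. -137.] -> x 31.5 y -0.8 rz 0.03
-78.0 tub [-91. -78.] push [ -91. -125.] -> x 43.5 y -0.8 rz 0.03
-64.0 tub [-91. -64.] push [ -91. -111.] -> x 57.5 y -0.7 rz 0.03
-50.0 tub [-91. -50.] push [-91. -97.] -> x 71.5 y -0.7 rz 0.03
-36.0 tub [-91. -36.] push [-91. -83.] -> x 85.5 y -0.6 rz 0.03
-22.0 tub [-91. -22.] push [-91. -69.] -> x 99.5 y -0.6 rz 0.03
-8.0 tub [-91.  -8.] push [-91. -55.] -> x 113.5 y -0.6 rz 0.03
4.0 tub [-93.   4.] push [-95. -43.] -> x 125.5 y -4.4 rz 0.44
15.0 tub [-92.  15.] push [-99. -31.] -> x 137.0 y -8.8 rz 1.57
```

Call:
apply_moves([
  {"x": 8,"y": -1,"z": 0,"rx": 0,"ry": 0,"rz": 0,"claw": 255},
  {"x": 18,"y": -1,"z": 0,"rx": 0,"ry": 0,"rz": 0,"claw": 255},
  {"x": 31,"y": -1,"z": 0,"rx": 0,"ry": 0,"rz": 0,"claw": 255},
  {"x": 45,"y": -1,"z": 0,"rx": 0,"ry": 0,"rz": 0,"claw": 255},
  {"x": 59,"y": -1,"z": 0,"rx": 0,"ry": 0,"rz": 0,"claw": 255},
  {"x": 73,"y": -1,"z": 0,"rx": 0,"ry": 0,"rz": 0,"claw": 255},
  {"x": 87,"y": -1,"z": 0,"rx": 0,"ry": 0,"rz": 0,"claw": 255},
  {"x": 101,"y": -1,"z": 0,"rx": 0,"ry": 0,"rz": 0,"claw": 255},
  {"x": 113,"y": -1,"z": 0,"rx": 0,"ry": 0,"rz": 0,"claw": 255},
  {"x": 113,"y": -1,"z": 0,"rx": 0,"ry": 0,"rz": 0,"claw": 255},
])

```text
time_s: 27.72
position: [0.4809, 0.0399, 0.0663]
tcp_rot: [[-0.157, 0.988, -0.002], [0.988, 0.157, 0.001], [0.001, -0.002, -1.0]]
force: [0.2, -0.1, 0.1]
opening: 0.006
grasp_force: 0.0
```

```bash
python3 tubs.py wrist | grep -v "hue 8[89]"; python3 push.py 47 0 9 18 27 36 45 54 63 72 81
```

```text
wrist [257. 166.] 14500 hue 109.0 knob [0.4752 0.0859 0.0999] lid [0.4751 0.0842] lane [-91.9  -7.1]
27.775 [0.48116593 0.03944237 0.06624126]
lane [-93.2 -53.9] z 0.0662 yaw lane 90.22 F [0.3 0.6 0.5] 27.775
0.0 tub [-91.   0.] push [-91. -47.] -> x 6.9 y 2.2 rz 0.04
9.0 tub [-93.   9.] push [-97. -38.] -> x 16.2 y -3.9 rz 0.96
18.0 tub [-91.  18.] push [-100.  -28.] -> x 25.7 y -7.0 rz 1.89
27.0 tub [-89.  27.] push [-103.  -18.] -> x 35.6 y -9.2 rz 2.81
36.0 tub [-86.  35.] push [-104.   -8.] -> x 45.6 y -10.5 rz 3.73
45.0 tub [-82.  43.] push [-104.    2.] -> x 55.6 y -10.8 rz 4.66
54.0 tub [-78.  51.] push [-104.   12.] -> x 65.7 y -10.1 rz 5.58
63.0 tub [-72.  58.] push [-102.   22.] -> x 75.6 y -8.4 rz 6.51
72.0 tub [-66.  65.] push [-99.  31.] -> x 85.4 y -5.8 rz 7.43
81.0 tub [-60.  71.] push [-96.  41.] -> x 94.8 y -2.3 rz 8.35
```

Call:
apply_moves([
  {"x": 7,"y": 1,"z": 0,"rx": 0,"ry": 0,"rz": 0,"claw": 255},
  {"x": 16,"y": -3.5,"z": 0,"rx": 0,"ry": 0,"rz": 0.95,"claw": 255},
  {"x": 25.5,"y": -7,"z": 0,"rx": 0,"ry": 0,"rz": 1.9,"claw": 255},
  {"x": 35.5,"y": -9,"z": 0,"rx": 0,"ry": 0,"rz": 2.8,"claw": 255},
  {"x": 45.5,"y": -10.5,"z": 0,"rx": 0,"ry": 0,"rz": 3.75,"claw": 255},
  {"x": 55.5,"y": -11,"z": 0,"rx": 0,"ry": 0,"rz": 4.65,"claw": 255},
  {"x": 65.5,"y": -10,"z": 0,"rx": 0,"ry": 0,"rz": 5.6,"claw": 255},
  {"x": 75.5,"y": -8.5,"z": 0,"rx": 0,"ry": 0,"rz": 6.5,"claw": 255},
  {"x": 85.5,"y": -6,"z": 0,"rx": 0,"ry": 0,"rz": 7.45,"claw": 255},
  {"x": 95,"y": -2.5,"z": 0,"rx": 0,"ry": 0,"rz": 8.35,"claw": 255},
])

```text
time_s: 29.02
position: [0.464, 0.1318, 0.0663]
tcp_rot: [[0.66, 0.751, -0.002], [0.751, -0.66, -0.001], [-0.002, -0.001, -1.0]]
force: [-0.5, -2.8, 0.1]
opening: 0.003
grasp_force: 1.3
```

Call:
apply_moves([
  {"x": 0,"y": 0,"z": 0,"rx": 0,"ry": 0,"rz": 0,"claw": 255},
])

```text
time_s: 29.15
position: [0.4647, 0.1324, 0.0664]
tcp_rot: [[0.657, 0.754, -0.0], [0.754, -0.657, 0.0], [-0.0, -0.001, -1.0]]
force: [0.8, -0.5, 0.0]
opening: 0.009
grasp_force: 0.0
```

```bash
python3 tubs.py wrist | grep -v "hue 8[89]"; python3 push.py 47 90 99 108 117 126 135 146 156 166
```

```text
wrist [247. 166.] 14471 hue 109.0 knob [0.4933 0.1697 0.0936] lid [0.4929 0.17  ] lane [-61.3  73. ]
29.2 [0.46465687 0.1321165  0.0664264 ]
lane [-95.3  40.2] z 0.0664 yaw lane 40.17 F [-0.2  0.5  0.7] 29.2
90.0 tub [-53.  77.] push [-91.  50.] -> x 9.3 y -5.0 rz 0.94
99.0 tub [-45.  81.] push [-86.  59.] -> x 18.8 y -8.2 rz 1.86
108.0 tub [-37.  85.] push [-80.  67.] -> x 28.6 y -10.4 rz 2.79
117.0 tub [-29.  88.] push [-73.  74.] -> x 38.6 y -11.7 rz 3.71
126.0 tub [-20.  91.] push [-66.  81.] -> x 48.7 y -12.0 rz 4.63
135.0 tub [-11.  92.] push [-58.  87.] -> x 58.8 y -11.3 rz 5.56
146.0 tub [-0. 93.] push [-47.  93.] -> x 70.9 y -9.2 rz 6.69
156.0 tub [10. 91.] push [-37.  91.] -> x 77.3 y -1.3 rz 6.7
166.0 tub [20. 91.] push [-27.  91.] -> x 84.9 y 5.2 rz 6.7
```

Call:
apply_moves([
  {"x": 9.5,"y": -5,"z": 0,"rx": 0,"ry": 0,"rz": 0.95,"claw": 255},
  {"x": 19,"y": -8,"z": 0,"rx": 0,"ry": 0,"rz": 1.85,"claw": 255},
  {"x": 28.5,"y": -10.5,"z": 0,"rx": 0,"ry": 0,"rz": 2.8,"claw": 255},
  {"x": 38.5,"y": -11.5,"z": 0,"rx": 0,"ry": 0,"rz": 3.7,"claw": 255},
  {"x": 48.5,"y": -12,"z": 0,"rx": 0,"ry": 0,"rz": 4.65,"claw": 255},
  {"x": 59,"y": -11,"z": 0,"rx": 0,"ry": 0,"rz": 5.55,"claw": 255},
  {"x": 70,"y": -7.5,"z": 0,"rx": 0,"ry": 0,"rz": 6.7,"claw": 255},
  {"x": 77.5,"y": -1.5,"z": 0,"rx": 0,"ry": 0,"rz": 6.7,"claw": 255},
  {"x": 77.5,"y": -1.5,"z": 0,"rx": 0,"ry": 0,"rz": 6.7,"claw": 255},
  {"x": 77.5,"y": -1.5,"z": 0,"rx": 0,"ry": 0,"rz": 6.7,"claw": 255},
])

```text
time_s: 30.45
position: [0.5149, 0.1911, 0.0667]
tcp_rot: [[0.988, 0.152, 0.001], [0.152, -0.988, 0.0], [0.001, -0.0, -1.0]]
force: [-0.3, -0.6, 0.1]
opening: 0.004
grasp_force: 0.0
```

```bash
python3 tubs.py wrist | grep -v "hue 8[89]"; python3 push.py 45 166 180 194 208 222 236 248
```

```text
wrist [245. 164.] 14569 hue 109.0 knob [0.5622 0.2031 0.0935] lid [0.5604 0.2031] lane [12.  95.3]
wrist [112. 200.] 5396 hue 2.0 knob [0.5295 0.2693 0.0945] lid [0.5364 0.2683] lane [-10.2 165.8]
30.5 [0.51472869 0.19114528 0.06665599]
lane [-36.8  90.8] z 0.0667 yaw lane -0.08 F [1.3 0.5 0.6] 30.5
166.0 tub [20. 91.] push [-25.  91.] -> x 11.7 y -0.2 rz -0.01
180.0 tub [34. 91.] push [-11.  91.] -> x 25.7 y -0.2 rz -0.01
194.0 tub [48. 91.] push [ 3. 91.] -> x 39.7 y -0.2 rz -0.01
208.0 tub [62. 91.] push [17. 91.] -> x 53.7 y -0.2 rz -0.01
222.0 tub [76. 91.] push [31. 91.] -> x 67.7 y -0.2 rz -0.01
236.0 tub [90. 91.] push [45. 91.] -> x 81.7 y -0.3 rz -0.01
248.0 tub [102.  91.] push [57. 91.] -> x 93.7 y -0.3 rz -0.01
```

Call:
apply_moves([
  {"x": 12,"y": 0,"z": 0,"rx": 0,"ry": 0,"rz": 0,"claw": 255},
  {"x": 25,"y": 0,"z": 0,"rx": 0,"ry": 0,"rz": 0,"claw": 255},
  {"x": 37,"y": 0,"z": 0,"rx": 0,"ry": 0,"rz": 0,"claw": 255},
  {"x": 49,"y": 0,"z": 0,"rx": 0,"ry": 0,"rz": 0,"claw": 255},
  {"x": 61,"y": 0,"z": 0,"rx": 0,"ry": 0,"rz": 0,"claw": 255},
  {"x": 73,"y": 0,"z": 0,"rx": 0,"ry": 0,"rz": 0,"claw": 255},
  {"x": 84,"y": 0,"z": 0,"rx": 0,"ry": 0,"rz": 0,"claw": 255},
  {"x": 94,"y": 0,"z": 0,"rx": 0,"ry": 0,"rz": 0,"claw": 255},
  {"x": 94,"y": 0,"z": 0,"rx": 0,"ry": 0,"rz": 0,"claw": 255},
])

```text
time_s: 31.62
position: [0.6085, 0.2057, 0.0664]
tcp_rot: [[0.989, 0.151, 0.001], [0.151, -0.989, 0.0], [0.001, -0.0, -1.0]]
force: [-1.4, -0.3, -0.1]
opening: 0.0
grasp_force: 0.7
```

Call:
apply_moves([
  {"x": -15,"y": 0,"z": 0,"rx": 0,"ry": 0,"rz": 0,"claw": 255},
  {"x": -40,"y": 0,"z": -40,"rx": 0,"ry": 0,"rz": 0,"claw": 255},
  {"x": -80,"y": 20,"z": -100,"rx": 0,"ry": 0,"rz": 0,"claw": 255},
  {"x": -120,"y": 60,"z": -150,"rx": 0,"ry": 0,"rz": 0,"claw": 200},
  {"x": -150,"y": 110,"z": -190,"rx": 0,"ry": 0,"rz": 0,"claw": 110},
  {"x": -170,"y": 170,"z": -200,"rx": 0,"ry": 0,"rz": 0,"claw": 110},
  {"x": -170,"y": 170,"z": -200,"rx": 0,"ry": 0,"rz": 0,"claw": 110},
  {"x": -170,"y": 170,"z": -200,"rx": 0,"ry": 0,"rz": 0,"claw": 110},
])

```text
time_s: 32.62
position: [0.467, 0.0097, 0.2682]
tcp_rot: [[0.989, 0.147, 0.006], [0.147, -0.989, -0.001], [0.006, 0.002, -1.0]]
force: [0.5, 0.1, -1.3]
opening: 0.485
grasp_force: 0.0
```

```bash
python3 tubs.py wrist top scene | grep -v "hue 8[89]"
python3 - <<'E'
from h import *
rel([.4764,-.358,.26],98.8)
E
```

```text
wrist [47. 87.] 1504 hue 21.0 knob [0.5277 0.2691 0.0948] lid [0.528  0.2686] lane [-12.1 165.9]
top [204. 169.] 197 hue 106.0 knob [0.6484 0.2192 0.0999] lid [0.6427 0.2175] lane [99.6 98.1]
top [189. 201.] 67 hue 21.0 knob [0.5246 0.2691 0.0995] lid [0.5254 0.2691] lane [-15.1 166.4]
top [359. 214.] 261 hue 1.0 knob [ 0.4741 -0.3577  0.0961] lid [ 0.4751 -0.3565] lane [-160.9 -445.3]
scene [489.  16.] 589 hue 1.0 knob [-0.681   0.5852  0.1   ] lid [-0.6838  0.592 ] lane [-1158.2   663.2]
scene [170. 127.] 288 hue 2.0 knob [ 0.4791 -0.3556  0.0926] lid [ 0.4775 -0.3568] lane [-155.6 -444. ]
scene [352. 202.] 152 hue 2.0 knob [0.5289 0.2712 0.0943] lid [0.5291 0.2714] lane [-10.6 167.8]
scene [320. 235.] 187 hue 104.0 knob [0.6921 0.2218 0.1117] lid [0.6921 0.2218] lane [143.2  94. ]
32.775 [0.46587792 0.01222038 0.26650156]
shift [-45.6 367.6   6.4] yaw 8.7 rz -15.02
```

Call:
apply_moves([
  {"x": -8,"y": 61,"z": 6,"rx": 0,"ry": 0,"rz": -1.7,"claw": 110},
  {"x": -16,"y": 121,"z": 6,"rx": 0,"ry": 0,"rz": -3.4,"claw": 110},
  {"x": -24,"y": 181,"z": 6,"rx": 0,"ry": 0,"rz": -5.1,"claw": 110},
  {"x": -32,"y": 241,"z": 6,"rx": 0,"ry": 0,"rz": -6.8,"claw": 110},
  {"x": -40,"y": 300,"z": 6,"rx": 0,"ry": 0,"rz": -8.5,"claw": 110},
  {"x": -45.5,"y": 350,"z": 6,"rx": 0,"ry": 0,"rz": -10.2,"claw": 110},
  {"x": -45.5,"y": 367.5,"z": 6,"rx": 0,"ry": 0,"rz": -11.9,"claw": 110},
  {"x": -45.5,"y": 367.5,"z": 30,"rx": 0,"ry": 0,"rz": -13.6,"claw": 110},
  {"x": -45.5,"y": 367.5,"z": 50,"rx": 0,"ry": 0,"rz": -15,"claw": 110},
  {"x": -45.5,"y": 367.5,"z": 50,"rx": 0,"ry": 0,"rz": -15,"claw": 110},
])

```text
time_s: 34.02
position: [0.4759, -0.3565, 0.2141]
tcp_rot: [[-0.151, 0.989, -0.003], [0.989, 0.151, 0.004], [0.004, -0.003, -1.0]]
force: [0.4, -0.0, -0.3]
opening: 0.572
grasp_force: 0.0
```

Call:
apply_moves([
  {"x": 0,"y": 0,"z": 0,"rx": 0,"ry": 0,"rz": 0,"claw": 110},
  {"x": 0,"y": 0,"z": 0,"rx": 0,"ry": 0,"rz": 0,"claw": 110},
])

```text
time_s: 34.28
position: [0.4766, -0.3585, 0.2175]
tcp_rot: [[-0.151, 0.989, 0.001], [0.989, 0.151, -0.001], [-0.002, 0.001, -1.0]]
force: [0.3, 0.8, 0.6]
opening: 0.57
grasp_force: 0.0
```

```bash
python3 tubs.py wrist
python3 - <<'E'
from h import *
rel([.4764,-.3585,.098],98.8)
E
```

```text
wrist [296.  70.] 3309 hue 90.0 knob [ 0.4948 -0.2444  0.0938] lid [ 0.4952 -0.2438] lane [-123.2 -336.5]
wrist [134. 162.] 3560 hue 89.0 knob [ 0.3462 -0.3626  0.0935] lid [ 0.3459 -0.3629] lane [-288.  -430.6]
wrist [254. 177.] 3225 hue 1.0 knob [ 0.4762 -0.3581  0.0935] lid [ 0.4763 -0.3585] lane [-158.9 -446.1]
wrist [225. 288.] 698 hue 89.0 knob [ 0.454  -0.4826  0.0937] lid [ 0.4634 -0.4939] lane [-199.9 -565.7]
34.325 [ 0.47640002 -0.35855068  0.2175183 ]
shift [ 3.000e-01 -1.000e-01  1.195e+02] yaw 98.66 rz -0.02
```

Call:
apply_moves([
  {"x": 0,"y": 0,"z": 50,"rx": 0,"ry": 0,"rz": 0,"claw": 110},
  {"x": 0,"y": 0,"z": 95,"rx": 0,"ry": 0,"rz": 0,"claw": 110},
  {"x": 0,"y": 0,"z": 119.5,"rx": 0,"ry": 0,"rz": 0,"claw": 110},
  {"x": 0,"y": 0,"z": 119.5,"rx": 0,"ry": 0,"rz": 0,"claw": 230},
  {"x": 0,"y": 0,"z": 119.5,"rx": 0,"ry": 0,"rz": 0,"claw": 230},
  {"x": 0,"y": 0,"z": 119.5,"rx": 0,"ry": 0,"rz": 0,"claw": 230},
  {"x": 0,"y": 0,"z": 119.5,"rx": 0,"ry": 0,"rz": 0,"claw": 230},
  {"x": 0,"y": 0,"z": 90,"rx": 0,"ry": 0,"rz": 0,"claw": 230},
  {"x": 0,"y": 0,"z": 40,"rx": 0,"ry": 0,"rz": 0,"claw": 230},
  {"x": 0,"y": 0,"z": -15,"rx": 0,"ry": 0,"rz": 0,"claw": 230},
])

```text
time_s: 35.58
position: [0.4748, -0.3573, 0.2311]
tcp_rot: [[-0.151, 0.989, -0.003], [0.989, 0.151, 0.003], [0.004, -0.002, -1.0]]
force: [0.7, -1.2, -5.1]
opening: 0.27
grasp_force: 30.0
```

Run:
```python
from h import *
s=read_state(); print(s['opening'],s['grasp_force'],s['force'],s['position'])
rel(lw(-91,-105,232),98.8)
```

```text
0.2695743790518639 29.992565978318453 [ 0.74956996 -1.15725971 -5.11306512] [ 0.47479374 -0.35727432  0.23112522]
shift [3.402e+02 6.840e+01 3.000e-01] yaw 98.67 rz -0.02
```

Call:
apply_moves([
  {"x": 50,"y": 10,"z": 0,"rx": 0,"ry": 0,"rz": 0,"claw": 230},
  {"x": 105,"y": 21,"z": 0,"rx": 0,"ry": 0,"rz": 0,"claw": 230},
  {"x": 160,"y": 32,"z": 0,"rx": 0,"ry": 0,"rz": 0,"claw": 230},
  {"x": 215,"y": 43,"z": 0,"rx": 0,"ry": 0,"rz": 0,"claw": 230},
  {"x": 270,"y": 54,"z": 0,"rx": 0,"ry": 0,"rz": 0,"claw": 230},
  {"x": 315,"y": 63,"z": 0,"rx": 0,"ry": 0,"rz": 0,"claw": 230},
  {"x": 340,"y": 68,"z": 10,"rx": 0,"ry": 0,"rz": 0,"claw": 230},
  {"x": 340,"y": 68,"z": 40,"rx": 0,"ry": 0,"rz": 0,"claw": 230},
  {"x": 340,"y": 68,"z": 65,"rx": 0,"ry": 0,"rz": 0,"claw": 230},
  {"x": 340,"y": 68,"z": 65,"rx": 0,"ry": 0,"rz": 0,"claw": 230},
])

```text
time_s: 36.83
position: [0.4893, -0.0112, 0.1646]
tcp_rot: [[-0.151, 0.988, -0.007], [0.989, 0.151, 0.002], [0.003, -0.006, -1.0]]
force: [-0.3, -0.2, -5.0]
opening: 0.264
grasp_force: 30.0
```

Call:
apply_moves([
  {"x": 0,"y": 0,"z": 0,"rx": 0,"ry": 0,"rz": 0,"claw": 230},
  {"x": 0,"y": 0,"z": 0,"rx": 0,"ry": 0,"rz": 0,"claw": 230},
])

```text
time_s: 37.08
position: [0.4924, -0.0123, 0.1675]
tcp_rot: [[-0.151, 0.989, 0.002], [0.989, 0.151, -0.001], [-0.001, 0.002, -1.0]]
force: [0.6, -0.2, -4.2]
opening: 0.268
grasp_force: 30.0
```

```bash
python3 held.py 0 8
python3 - <<'E'
from h import *
rel(lw(-90,-105,98),98.8)
E
```

```text
wrist 4965 [ -8.8 -33.5 -50. ] [37.3 34.7 33.6] z pct [-3.4 -2.5 29.3 30.6]
tub centre lane [ -87.8 -107.4]
scene 126 [-23.5 -26.   25.3] [35.1 36.4 41.5] z pct [26.4 27.3 38.2 40.8]
tub centre lane [ -90. -112.]
[ 0.49229746 -0.01229275  0.16754172] [ 0.66032926 -0.18953137 -5.84795364] [ -90.09681652 -106.7660261 ]
shift [-0.   0.  67.5] yaw 98.67 rz 14.98
shift [ 1.8  0.1 69.5] yaw 98.67 rz -0.02
```

Aligned the same as the blue tub, so the same sequence follows.

Call:
apply_moves([
  {"x": 0,"y": 0,"z": 35,"rx": 0,"ry": 0,"rz": 0,"claw": 230},
  {"x": 0,"y": 0,"z": 60,"rx": 0,"ry": 0,"rz": 0,"claw": 230},
  {"x": 0,"y": 0,"z": 67,"rx": 0,"ry": 0,"rz": 0,"claw": 230},
  {"x": 0,"y": 0,"z": 70.5,"rx": 0,"ry": 0,"rz": 0,"claw": 230},
  {"x": 0,"y": 0,"z": 70.5,"rx": 0,"ry": 0,"rz": 0,"claw": 230},
  {"x": 0,"y": 0,"z": 70.5,"rx": 0,"ry": 0,"rz": 0,"claw": 120},
  {"x": 0,"y": 0,"z": 70.5,"rx": 0,"ry": 0,"rz": 0,"claw": 120},
  {"x": 0,"y": 0,"z": 70.5,"rx": 0,"ry": 0,"rz": 0,"claw": 120},
  {"x": 0,"y": 0,"z": 50,"rx": 0,"ry": 0,"rz": 0,"claw": 120},
  {"x": 0,"y": 0,"z": 10,"rx": 0,"ry": 0,"rz": 0,"claw": 120},
])

```text
time_s: 38.42
position: [0.4908, -0.0117, 0.156]
tcp_rot: [[-0.151, 0.989, -0.003], [0.989, 0.151, 0.001], [0.002, -0.003, -1.0]]
force: [0.8, -0.4, -0.1]
opening: 0.528
grasp_force: 0.0
```

Call:
apply_moves([
  {"x": -40,"y": 0,"z": 0,"rx": 0,"ry": 0,"rz": 0,"claw": 255},
  {"x": -62,"y": 0,"z": 0,"rx": 0,"ry": 0,"rz": 0,"claw": 255},
  {"x": -62,"y": 0,"z": 20,"rx": 0,"ry": 0,"rz": 0,"claw": 255},
  {"x": -62,"y": 0,"z": 60,"rx": 0,"ry": 0,"rz": 0,"claw": 255},
  {"x": -62,"y": 0,"z": 90,"rx": 0,"ry": 0,"rz": 0,"claw": 255},
  {"x": -62,"y": 0,"z": 90,"rx": 0,"ry": 0,"rz": 0,"claw": 255},
  {"x": -62,"y": 0,"z": 90,"rx": 0,"ry": 0,"rz": 0,"claw": 255},
])

```text
time_s: 39.3
position: [0.5016, -0.0734, 0.0672]
tcp_rot: [[-0.151, 0.989, 0.001], [0.989, 0.151, -0.0], [-0.001, 0.001, -1.0]]
force: [-0.2, -0.5, 0.3]
opening: 0.003
grasp_force: 0.0
```

```bash
python3 tubs.py wrist top| grep -v "hue 8[89]"; python3 push.py 47 -100 -8
```

```text
wrist [253. 140.] 15574 hue 1.0 knob [ 0.4924 -0.0149  0.0935] lid [ 0.4925 -0.0152] lane [ -90.4 -109.4]
top [204. 169.] 196 hue 105.0 knob [0.6484 0.2193 0.0997] lid [0.6423 0.217 ] lane [99.6 98.2]
top [189. 200.] 81 hue 28.0 knob [0.5249 0.2688 0.0967] lid [0.5266 0.2688] lane [-14.9 166. ]
39.4 [ 0.50194663 -0.07353235  0.06783807]
lane [ -89.9 -168.8] z 0.0678 yaw lane 89.9 F [-0.1 -0.1  0.2] 39.4
-100.0 tub [ -91. -100.] push [ -91. -147.] -> x 21.8 y -1.1 rz -0.02
-8.0 tub [-91.  -8.] push [-91. -55.] -> x 113.8 y -1.3 rz -0.02
```

Call:
apply_moves([
  {"x": 6,"y": -1,"z": 0,"rx": 0,"ry": 0,"rz": 0,"claw": 255},
  {"x": 18,"y": -1,"z": 0,"rx": 0,"ry": 0,"rz": 0,"claw": 255},
  {"x": 31,"y": -1,"z": 0,"rx": 0,"ry": 0,"rz": 0,"claw": 255},
  {"x": 45,"y": -1,"z": 0,"rx": 0,"ry": 0,"rz": 0,"claw": 255},
  {"x": 59,"y": -1,"z": 0,"rx": 0,"ry": 0,"rz": 0,"claw": 255},
  {"x": 73,"y": -1,"z": 0,"rx": 0,"ry": 0,"rz": 0,"claw": 255},
  {"x": 87,"y": -1,"z": 0,"rx": 0,"ry": 0,"rz": 0,"claw": 255},
  {"x": 101,"y": -1,"z": 0,"rx": 0,"ry": 0,"rz": 0,"claw": 255},
  {"x": 113,"y": -1,"z": 0,"rx": 0,"ry": 0,"rz": 0,"claw": 255},
  {"x": 113,"y": -1,"z": 0,"rx": 0,"ry": 0,"rz": 0,"claw": 255},
])

```text
time_s: 40.65
position: [0.4813, 0.0399, 0.0661]
tcp_rot: [[-0.152, 0.988, -0.003], [0.988, 0.152, 0.001], [0.002, -0.003, -1.0]]
force: [0.3, -0.3, 0.2]
opening: 0.006
grasp_force: 0.0
```

```bash
python3 tubs.py wrist | grep -v "hue 8[89]"; python3 push.py 47 0 9 18 27 36 45 54 63 72 81
```

```text
wrist [257. 166.] 14567 hue 1.0 knob [0.4763 0.0858 0.1   ] lid [0.476  0.0841] lane [-90.9  -7.4]
40.7 [0.4814942  0.03944207 0.06608431]
lane [-92.9 -54. ] z 0.0661 yaw lane 89.91 F [-0.1 -0.1  0.1] 40.7
0.0 tub [-91.   0.] push [-91. -47.] -> x 7.0 y 1.8 rz -0.01
9.0 tub [-93.   9.] push [-97. -38.] -> x 16.2 y -4.3 rz 0.91
18.0 tub [-91.  18.] push [-100.  -28.] -> x 25.7 y -7.5 rz 1.83
27.0 tub [-89.  27.] push [-103.  -18.] -> x 35.6 y -9.8 rz 2.76
36.0 tub [-86.  35.] push [-104.   -8.] -> x 45.6 y -11.1 rz 3.68
45.0 tub [-82.  43.] push [-104.    2.] -> x 55.6 y -11.4 rz 4.61
54.0 tub [-78.  51.] push [-104.   12.] -> x 65.7 y -10.8 rz 5.53
63.0 tub [-72.  58.] push [-102.   22.] -> x 75.6 y -9.2 rz 6.45
72.0 tub [-66.  65.] push [-99.  31.] -> x 85.4 y -6.6 rz 7.38
81.0 tub [-60.  71.] push [-96.  41.] -> x 94.9 y -3.1 rz 8.3
```

Call:
apply_moves([
  {"x": 7,"y": 1,"z": 0,"rx": 0,"ry": 0,"rz": 0,"claw": 255},
  {"x": 16,"y": -4,"z": 0,"rx": 0,"ry": 0,"rz": 0.9,"claw": 255},
  {"x": 25.5,"y": -7.5,"z": 0,"rx": 0,"ry": 0,"rz": 1.85,"claw": 255},
  {"x": 35.5,"y": -10,"z": 0,"rx": 0,"ry": 0,"rz": 2.75,"claw": 255},
  {"x": 45.5,"y": -11,"z": 0,"rx": 0,"ry": 0,"rz": 3.7,"claw": 255},
  {"x": 55.5,"y": -11.5,"z": 0,"rx": 0,"ry": 0,"rz": 4.6,"claw": 255},
  {"x": 65.5,"y": -11,"z": 0,"rx": 0,"ry": 0,"rz": 5.55,"claw": 255},
  {"x": 75.5,"y": -9,"z": 0,"rx": 0,"ry": 0,"rz": 6.45,"claw": 255},
  {"x": 85.5,"y": -6.5,"z": 0,"rx": 0,"ry": 0,"rz": 7.4,"claw": 255},
  {"x": 95,"y": -3,"z": 0,"rx": 0,"ry": 0,"rz": 8.3,"claw": 255},
])

```text
time_s: 41.95
position: [0.4644, 0.1314, 0.0662]
tcp_rot: [[0.66, 0.751, -0.003], [0.751, -0.66, -0.001], [-0.003, -0.002, -1.0]]
force: [-1.0, -4.1, 0.9]
opening: 0.008
grasp_force: 2.0
```

Call:
apply_moves([
  {"x": 0,"y": 0,"z": 0,"rx": 0,"ry": 0,"rz": 0,"claw": 255},
])

```text
time_s: 42.08
position: [0.4651, 0.1322, 0.0663]
tcp_rot: [[0.657, 0.754, -0.001], [0.754, -0.657, 0.0], [-0.001, -0.001, -1.0]]
force: [-0.0, 0.8, 0.3]
opening: 0.005
grasp_force: 0.0
```

```bash
python3 tubs.py wrist | grep -v "hue 8[89]"; python3 push.py 47 90 99 108 117 126 135 146 156 166
```

```text
wrist [246. 167.] 14509 hue 1.0 knob [0.4932 0.1698 0.0934] lid [0.493  0.1699] lane [-61.4  73. ]
42.125 [0.46525879 0.13200115 0.06634711]
lane [-94.7  40. ] z 0.0663 yaw lane 40.16 F [ 0.8 -0.4  1.1] 42.125
90.0 tub [-53.  77.] push [-91.  50.] -> x 8.9 y -5.5 rz 0.93
99.0 tub [-45.  81.] push [-86.  59.] -> x 18.5 y -8.7 rz 1.86
108.0 tub [-37.  85.] push [-80.  67.] -> x 28.3 y -10.9 rz 2.78
117.0 tub [-29.  88.] push [-73.  74.] -> x 38.3 y -12.2 rz 3.71
126.0 tub [-20.  91.] push [-66.  81.] -> x 48.4 y -12.5 rz 4.63
135.0 tub [-11.  92.] push [-58.  87.] -> x 58.5 y -11.9 rz 5.56
146.0 tub [-0. 93.] push [-47.  93.] -> x 70.6 y -9.8 rz 6.69
156.0 tub [10. 91.] push [-37.  91.] -> x 77.0 y -1.8 rz 6.69
166.0 tub [20. 91.] push [-27.  91.] -> x 84.6 y 4.6 rz 6.69
```

Call:
apply_moves([
  {"x": 9,"y": -5.5,"z": 0,"rx": 0,"ry": 0,"rz": 0.95,"claw": 255},
  {"x": 18.5,"y": -8.5,"z": 0,"rx": 0,"ry": 0,"rz": 1.85,"claw": 255},
  {"x": 28.5,"y": -11,"z": 0,"rx": 0,"ry": 0,"rz": 2.8,"claw": 255},
  {"x": 38.5,"y": -12,"z": 0,"rx": 0,"ry": 0,"rz": 3.7,"claw": 255},
  {"x": 48.5,"y": -12.5,"z": 0,"rx": 0,"ry": 0,"rz": 4.65,"claw": 255},
  {"x": 58.5,"y": -11.5,"z": 0,"rx": 0,"ry": 0,"rz": 5.55,"claw": 255},
  {"x": 69.5,"y": -8,"z": 0,"rx": 0,"ry": 0,"rz": 6.7,"claw": 255},
  {"x": 77,"y": -2,"z": 0,"rx": 0,"ry": 0,"rz": 6.7,"claw": 255},
  {"x": 77,"y": -2,"z": 0,"rx": 0,"ry": 0,"rz": 6.7,"claw": 255},
  {"x": 77,"y": -2,"z": 0,"rx": 0,"ry": 0,"rz": 6.7,"claw": 255},
])

```text
time_s: 43.38
position: [0.5154, 0.191, 0.0667]
tcp_rot: [[0.988, 0.152, 0.002], [0.152, -0.988, 0.0], [0.002, -0.0, -1.0]]
force: [0.1, -0.0, -0.4]
opening: 0.008
grasp_force: 0.0
```

```bash
python3 tubs.py wrist | grep -v "hue 8[89]"; python3 push.py 45 166 180 194 208 222 236 248
```

```text
wrist [244. 165.] 14488 hue 1.0 knob [0.5619 0.2027 0.0937] lid [0.5605 0.2032] lane [11.5 95. ]
wrist [112. 201.] 5343 hue 3.0 knob [0.5297 0.2691 0.0943] lid [0.5369 0.2684] lane [-10.1 165.6]
43.425 [0.51524157 0.1909904  0.06678073]
lane [-36.3  90.6] z 0.0668 yaw lane -0.08 F [0.2 0.9 0.1] 43.425
166.0 tub [20. 91.] push [-25.  91.] -> x 11.2 y -0.4 rz -0.01
180.0 tub [34. 91.] push [-11.  91.] -> x 25.2 y -0.4 rz -0.01
194.0 tub [48. 91.] push [ 3. 91.] -> x 39.2 y -0.4 rz -0.01
208.0 tub [62. 91.] push [17. 91.] -> x 53.2 y -0.5 rz -0.01
222.0 tub [76. 91.] push [31. 91.] -> x 67.2 y -0.5 rz -0.01
236.0 tub [90. 91.] push [45. 91.] -> x 81.2 y -0.5 rz -0.01
248.0 tub [102.  91.] push [57. 91.] -> x 93.2 y -0.5 rz -0.01
```

Call:
apply_moves([
  {"x": 12,"y": 0,"z": 0,"rx": 0,"ry": 0,"rz": 0,"claw": 255},
  {"x": 25,"y": 0,"z": 0,"rx": 0,"ry": 0,"rz": 0,"claw": 255},
  {"x": 37,"y": 0,"z": 0,"rx": 0,"ry": 0,"rz": 0,"claw": 255},
  {"x": 49,"y": 0,"z": 0,"rx": 0,"ry": 0,"rz": 0,"claw": 255},
  {"x": 61,"y": 0,"z": 0,"rx": 0,"ry": 0,"rz": 0,"claw": 255},
  {"x": 73,"y": 0,"z": 0,"rx": 0,"ry": 0,"rz": 0,"claw": 255},
  {"x": 84,"y": 0,"z": 0,"rx": 0,"ry": 0,"rz": 0,"claw": 255},
  {"x": 95,"y": 0,"z": 0,"rx": 0,"ry": 0,"rz": 0,"claw": 255},
  {"x": 95,"y": 0,"z": 0,"rx": 0,"ry": 0,"rz": 0,"claw": 255},
])

```text
time_s: 44.55
position: [0.6081, 0.2055, 0.0661]
tcp_rot: [[0.988, 0.151, -0.003], [0.151, -0.988, -0.0], [-0.003, -0.0, -1.0]]
force: [-5.0, -0.1, 1.8]
opening: 0.004
grasp_force: 2.3
```

Call:
apply_moves([
  {"x": -15,"y": 0,"z": 0,"rx": 0,"ry": 0,"rz": 0,"claw": 255},
  {"x": -40,"y": 0,"z": -40,"rx": 0,"ry": 0,"rz": 0,"claw": 255},
  {"x": -80,"y": 0,"z": -90,"rx": 0,"ry": 0,"rz": 0,"claw": 255},
  {"x": -100,"y": -20,"z": -120,"rx": 0,"ry": 0,"rz": 0,"claw": 200},
  {"x": -100,"y": -20,"z": -120,"rx": 0,"ry": 0,"rz": 0,"claw": 125},
  {"x": -100,"y": -20,"z": -120,"rx": 0,"ry": 0,"rz": 0,"claw": 125},
])

```text
time_s: 45.3
position: [0.5086, 0.2101, 0.1865]
tcp_rot: [[0.988, 0.151, 0.003], [0.151, -0.989, 0.0], [0.003, 0.0, -1.0]]
force: [-0.5, -0.7, -0.7]
opening: 0.259
grasp_force: 0.0
```

Run:
```python
from tubs import *
tubs('top');im,w=tubs('wrist');save(im,'w5.png')
s=read_state();print(wl(s['position']),s['position'][2])
rel([.5270,.269,.152],8.8)
```

```text
top [206. 167.] 109 hue 1.0 knob [0.6516 0.2183 0.0989] lid [0.6466 0.2172] lane [102.6  96.7]
top [328. 210.] 303 hue 89.0 knob [ 0.4926 -0.2419  0.0968] lid [ 0.4929 -0.2411] lane [-124.9 -333.8]
top [393. 220.] 295 hue 89.0 knob [ 0.4535 -0.4818  0.0966] lid [ 0.4542 -0.4826] lane [-200.2 -564.8]
top [361. 250.] 320 hue 89.0 knob [ 0.3451 -0.3598  0.0988] lid [ 0.3453 -0.3604] lane [-288.7 -427.6]
wrist [274.  29.] 4717 hue 1.0 knob [0.6511 0.2157 0.0939] lid [0.6463 0.2156] lane [101.7  94.3]
wrist [196. 155.] 1569 hue 20.0 knob [0.528  0.2695 0.0943] lid [0.5283 0.2693] lane [-11.7 166.3]
[-40.76583949 110.23701189] 0.18544282240703983
shift [ 27.9 -55.7  33.4] yaw 8.65 rz -0.02
```

View pics/w5.png

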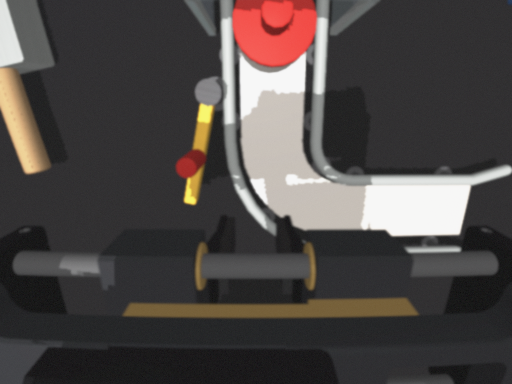

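The red tub at (274,20) stands past the arm line at lane x≈102, with the peg at (187,163). I'll grip the peg and swing the arm shut.

Call:
apply_moves([
  {"x": 28,"y": -55.5,"z": 0,"rx": 0,"ry": 0,"rz": 0,"claw": 125},
  {"x": 28.5,"y": -56,"z": 20,"rx": 0,"ry": 0,"rz": 0,"claw": 125},
  {"x": 28.5,"y": -56,"z": 60,"rx": 0,"ry": 0,"rz": 0,"claw": 125},
  {"x": 28.5,"y": -56,"z": 89,"rx": 0,"ry": 0,"rz": 0,"claw": 125},
  {"x": 28.5,"y": -56,"z": 89,"rx": 0,"ry": 0,"rz": 0,"claw": 225},
  {"x": 28.5,"y": -56,"z": 89,"rx": 0,"ry": 0,"rz": 0,"claw": 225},
  {"x": 28.5,"y": -56,"z": 89,"rx": 0,"ry": 0,"rz": 0,"claw": 225},
  {"x": 28.5,"y": -56,"z": 89,"rx": 0,"ry": 0,"rz": 0,"claw": 225},
  {"x": 28.5,"y": -56,"z": 89,"rx": 0,"ry": 0,"rz": 0,"claw": 225},
])

```text
time_s: 46.52
position: [0.5274, 0.2699, 0.0988]
tcp_rot: [[0.989, 0.151, 0.003], [0.151, -0.989, 0.001], [0.003, -0.0, -1.0]]
force: [0.7, -0.3, 4.1]
opening: 0.198
grasp_force: 30.0
```

Run:
```python
from h import *
s=read_state(); p=wl(s['position']); print(p,s['position'][2],s['opening'],s['grasp_force'])
for t in [1.8,1.55,1.3,1.05,.8,.55,.3,.1,0,-.04]:
    q=62*(np.array([-np.sin(t),-np.cos(t)])-np.array([-np.sin(1.8),-np.cos(1.8)])); print(t,(q[0]).round(1),(-q[1]).round(1))
```

```text
[-12.18752469 166.75863537] 0.09877785358998616 0.19789792084124103 29.999945908784866
1.8 0.0 -0.0
1.55 -1.6 15.4
1.3 0.6 30.7
1.05 6.6 44.9
0.8 15.9 57.3
0.55 28.0 66.9
0.3 42.1 73.3
0.1 54.2 75.8
0 60.4 76.1
-0.04 62.9 76.0
```

Call:
apply_moves([
  {"x": -1.5,"y": 15.5,"z": 0,"rx": 0,"ry": 0,"rz": 0,"claw": 225},
  {"x": 0.5,"y": 30.5,"z": 0,"rx": 0,"ry": 0,"rz": 0,"claw": 225},
  {"x": 6.5,"y": 45,"z": 0,"rx": 0,"ry": 0,"rz": 0,"claw": 225},
  {"x": 16,"y": 57.5,"z": 0,"rx": 0,"ry": 0,"rz": 0,"claw": 225},
  {"x": 28,"y": 67,"z": 0,"rx": 0,"ry": 0,"rz": 0,"claw": 225},
  {"x": 42,"y": 73.5,"z": 0,"rx": 0,"ry": 0,"rz": 0,"claw": 225},
  {"x": 54,"y": 76,"z": 0,"rx": 0,"ry": 0,"rz": 0,"claw": 225},
  {"x": 61,"y": 76,"z": 0,"rx": 0,"ry": 0,"rz": 0,"claw": 225},
  {"x": 65,"y": 76,"z": 0,"rx": 0,"ry": 0,"rz": 0,"claw": 225},
  {"x": 65,"y": 76,"z": 0,"rx": 0,"ry": 0,"rz": 0,"claw": 225},
])

```text
time_s: 47.78
position: [0.6003, 0.2047, 0.0988]
tcp_rot: [[0.988, 0.152, -0.004], [0.152, -0.988, -0.0], [-0.004, -0.001, -1.0]]
force: [-4.8, -0.2, 8.5]
opening: 0.194
grasp_force: 30.0
```

Call:
apply_moves([
  {"x": 4,"y": 0,"z": 0,"rx": 0,"ry": 0,"rz": 0,"claw": 225},
  {"x": 4,"y": 0,"z": 0,"rx": 0,"ry": 0,"rz": 0,"claw": 225},
  {"x": 1,"y": 0,"z": 0,"rx": 0,"ry": 0,"rz": 0,"claw": 130},
  {"x": 1,"y": 0,"z": 0,"rx": 0,"ry": 0,"rz": 0,"claw": 130},
  {"x": 1,"y": 0,"z": 0,"rx": 0,"ry": 0,"rz": 0,"claw": 130},
  {"x": 1,"y": 0,"z": -40,"rx": 0,"ry": 0,"rz": 0,"claw": 130},
  {"x": 0,"y": 0,"z": -100,"rx": 0,"ry": 0,"rz": 0,"claw": 130},
  {"x": -60,"y": 10,"z": -120,"rx": 0,"ry": 0,"rz": 0,"claw": 130},
  {"x": -100,"y": 20,"z": -140,"rx": 0,"ry": 0,"rz": 0,"claw": 130},
  {"x": -100,"y": 20,"z": -140,"rx": 0,"ry": 0,"rz": 0,"claw": 130},
])

```text
time_s: 49.02
position: [0.5043, 0.1689, 0.239]
tcp_rot: [[0.989, 0.15, 0.0], [0.15, -0.989, -0.0], [0.0, 0.0, -1.0]]
force: [0.3, -0.3, 0.0]
opening: 0.491
grasp_force: 0.0
```

Run:
```python
from tubs import *
im,w=tubs('wrist');save(im,'w6.png')
hsv=cv2.cvtColor(im,cv2.COLOR_RGB2HSV);z=w[...,2]
ye=(z>.048)&(z<.062)&(hsv[...,1]>120)&(hsv[...,0]>18)&(hsv[...,0]<35)
l=np.array([wl(p) for p in w[ye]]); print(l.min(0),l.max(0),np.polyfit(l[:,1],l[:,0],1))
red=(z>.06)&(z<.105)&(hsv[...,1]>120)&((hsv[...,0]<8)|(hsv[...,0]>172))
m=np.zeros(z.shape,np.uint8);m[red]=1
k,lab,st,c=cv2.connectedComponentsWithStats(m)
for i in range(1,k):
    if st[i,4]>60:
        q=w[lab==i]; q=q[q[:,2]>.085]; 
        if len(q): print(c[i].round(),st[i,4],wl((q.min(0)+q.max(0))/2).round(1),wl(q.mean(0)).round(1))
im,w=cloud('scene');save(im[130:360,220:420].repeat(2,0).repeat(2,1),'s6.png')
s=read_state();print(s['time_s'],s['position'],s['force'])
```

```text
wrist [231.  31.] 3168 hue 1.0 knob [0.6513 0.2183 0.0974] lid [0.6462 0.2156] lane [102.3  96.8]
wrist [235.  82.] 1062 hue 28.0 knob [0.5992 0.2037 0.0951] lid [0.5983 0.2056] lane [48.6 90.3]
[42.03598073 41.23520446] [ 54.42655708 142.56366031] [-4.57706748e-03  4.91991226e+01]
[231.  31.] 3126 [101.9  93.9] [101.1  93.3]
[234.  81.] 253 [48.5 90. ] [48.4 89.9]
49.125 [0.50733877 0.1695162  0.23803475] [ 0.15047012  0.07655814 -0.04646799]
```

View pics/w6.png

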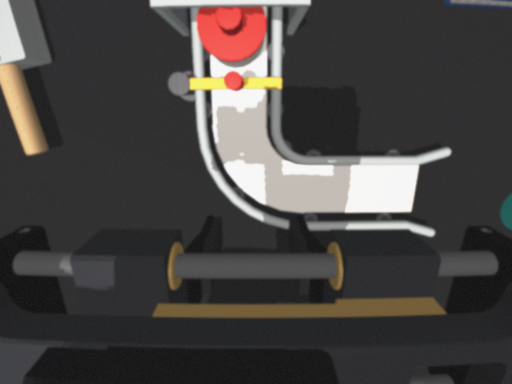

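View pics/s6.png

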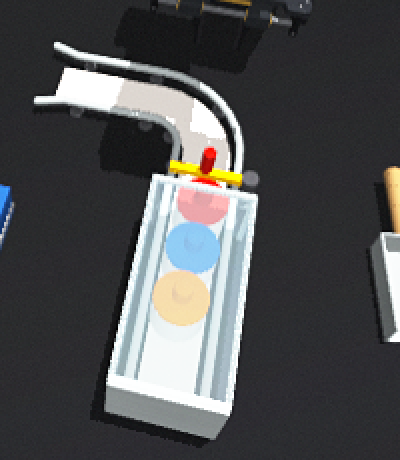

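The arm is square across the lane (slope -0.005, peg at lane x≈49, pixel (234,81)). Red, blue and orange stand upright in a row behind it, inside the hood, and the robot is clear.

```bash
python3 -c "
from rig import hand_in; print(hand_in())"
```

```text
the job is handed in; nothing more can be done
None
```

The job is handed in: the orange, blue and red tubs (green was absent) stand upright in the chiller lane past the yellow arm, which is fully shut, after about 49 s; one early push stuck in the bend and pressed at about 50 N before I corrected it.

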